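# Load the slide carrier and latch the imaging chamber

## Robot

A 6-joint arm with a two-finger parallel gripper is mounted at the origin on the work surface. World frame = base frame: x ahead of the robot, y to its left, z up, the work surface at z = 0. Lengths are in mm, angles in rad, forces in N, time in s.
With the tool pointing down it reaches from about 275 to 1000 mm from the base axis. Payload 8.4 kg.
Tool frame: the origin (TCP) lies at the very end of the fingers, on their centre line; the grasp point (between the pads) lies 19 mm behind it; z points along the fingers, y is the direction in which the jaws open and shut (so a half turn about z gives the same grasp; the last joint's range is limited). The gripper opens to 85 mm and grips with 20 to 120 N. Pads are 22 mm wide; open, the fingers measure 114 mm over their backs; the gripper's body (76 mm by 85 mm) begins 54 mm behind the grasp point. The pads swing forward as they close: fully open they stand 13 mm farther back than shut.
Start: joints at [1.224, 0.353, 1.633, -0, 1.155, -0.002], TCP at [211.254, 588.217, 231.281] pointing down, gripper open.
Joint ranges: [-2.63, 2.63], [-0.92, 2.1], [0.06, 2.66], [-1.3, 4.44], [0, 2.69], [-3.02, 3.02]. Speed limits (rad/s): [2.22, 2.22, 2.79, 3.14, 3.14, 3.14].

## Interface

Orientations are given as [roll, pitch, yaw] about the fixed x, y, z axes, in that order (R = Rz(yaw) Ry(pitch) Rx(roll)).
In Python, from rig import readout, grab_frame, calibration, r gives the robot as it stands. The module is installed in compiled form; this text tells all that it offers.
- The arm moves only by the tool play_rows, never from a script. Its argument "rows" is a list of rows, each a list of 3 entries, a list of its own where there are three numbers: the closure in counts, from 0 (fully open) to 255 (shut), then the shift along the tool's x, y, z in cm, then the turn, a rotation vector about the tool's x, y, z in rad. In form: [[gripper, [dx, dy, dz], [rx, ry, rz]], ...]. A call has 1 to 12 rows; each row is the pose to reach, as a shift and turn from the pose commanded when the call began, along the tool's axes at that moment; what a row does not reach only later rows make up. A row lasts 1/12 s, in which the tool goes at most 41.7 mm and 7.16 degrees, less where a joint would pass 70% of its speed; a pose out of reach is approached as far as the arm can. A call with a gripper value outside its range is refused whole. The fingers move at their own pace and stop on an object; "squeeze" is the grip in N (left out, the last holds). Time passes only in rows, so rows that repeat a pose let the fingers close. It gives the time, the measured TCP pose, the force and the opening at its end, in the units of the state.
- readout.sense(): the state, without advancing time (a new reading comes with each control period).
- grab_frame(name): name is "side" or "top" or "wrist"; returns (picture, depth): 480x640x3 uint8, red, green, blue; 480x640 float32, mm along the optical axis (not along the pixel's ray), 0 where there is no reading.
- calibration(name): a dict with "vfov" (degrees; the focal length in pixels is half the picture's height over the tangent of half this angle, whatever the lens; pixels are square), "cx", "cy" (the principal point, pixels), "cam_to_world" (4x4, takes a point from camera to world coordinates). Camera axes: x right, y down, z forward; pixel columns grow to the right and rows downward; lengths in mm; the calibration is good to about 2 mm. A picture is of the moment at which its call begins: read the wrist's pose just before it. calibration takes no time and is no camera call; for the wrist camera it gives the pose at the moment of the call.
- r.sign_off(): hands the job in, once; it reports no verdict.
The state is a dict: "clock": time; "qpos": joint angles; "qvel": joint speeds; "joint_efforts": joint torques, N m; "eef_pos": TCP position; "tcp_rot": TCP orientation; "contact_force": force on the tool from outside, world axes, zero at the start; "wrist_torque": the same for the moment, N m; "opening": opening from 0.0 (shut) to 1.0 (fully open).
Only numpy, scipy, OpenCV 4.12 (cv2) and the standard library are available. Lean on these libraries where they do the work, as an engineer would, in place of code of your own. Each camera call takes 0.05 s, during which the arm holds its last target.

## Task

Set the slide carrier flat in the pocket of the imaging chamber's pulled-out tray, slide the tray fully home, then push the chamber's door shut until its sprung latch snaps in behind the catch. Shut it gently: do not slam it or lean hard on it, and leave the other things on the bench alone.

Things in the scene. Friction and masses are not known exactly. Their poses are not given: they have to be found in the camera images.
- chamber: White imaging chamber fixed to the bench, 200 deep x 280 wide x 128 mm high, open at the front. Origin: middle of the lower edge of its front face, at bench level; x points into the chamber (away from the robot), y to its left seen from the robot, z up.
- tray (a joint): How far the tray is pulled out of the chamber, m: 0 = fully home against its stop (tray front flush with the chamber's front face), about 0.115 to 0.135 at the start, slides along the chamber's x with about 2 N friction and stays where it is left.
- nest (a point): Centre of the floor of the pocket in the aluminium tray, moves with the tray, axes as the chamber's (x inward). The pocket is 84 mm (along x) x 66 mm (along y), its rim 8 mm high; its floor is 46 mm above the bench. The tray is 110 mm wide; its front edge is 52 mm to the -x side of this point.
- tray_tab (a point): Point on the outer (-x) face of the upright tab at the middle of the tray's front edge, 90 mm above the bench, axes as the chamber's. The tab is 50 mm wide, 6 mm thick and its top is 98 mm above the bench. Push here along the chamber's +x to slide the tray in.
- door (a joint): Opening angle of the chamber's door, rad: 0 = shut at the catch's middle setting, 1.35 to 1.75 at the start; grows as the free edge swings out towards the robot. Latched, it rests between about -0.035 and 0.034, depending on the catch. The hinge is upright at the chamber's left. Keep every push on the door below 20 N.
- door_hinge (a point): Point on the door's hinge axis, 95 mm above the bench; its axes turn with the door and are the chamber's when shut. The door runs 262 mm from here along its own -y; its outer face lies 20 mm from the axis on its own -x side (the outward normal). The door is a shallow white pan, 12 to 125 mm above the bench.
- push_spot (a point): Point on the door's outer face, 215 mm from the hinge towards the free edge, 95 mm above the bench; axes turn with the door. A good place to push, along the door's own +x. Over the last 25 mm the latch and a sprung push-off resist with up to about 10 N; a rigid stop lies only 2.5 mm past where the latch snaps in.
- latch (a joint): How far the steel latch bolt at the door's free edge is pushed back into the door, m: 0 = fully out, sprung outward. Out at the start, it is pushed in about 7 mm as it rides over the catch's lip and returns to about 0 when it snaps in behind. The bolt is 18 mm high, centred 70 mm above the bench, and stands 10 mm out of the door's edge.
- carrier: Loose slide carrier, about 0.16 kg: dark steel plate 76 x 56 x 12 mm with two glass slides and a central upright aluminium grip rib 44 mm long (along its x), 12 mm thick, reaching 42 mm above its underside. Origin: centre of the underside; x along plate and rib. On the bench right of the chamber; either way round fits the pocket.
- lens_can: Bystander: black round lens canister, 42 mm across, 50 mm high, standing near the carrier. Origin under its centre.
- oil_bottle: Bystander: small bottle, 32 mm across, 75 mm high, right of the chamber. Origin under its centre.
- petri_dish: Bystander: shallow glass dish, 90 mm across, 16 mm high, on the left.
- slide_box: Bystander: closed grey plastic box 100 x 80 x 36 mm, on the left.
- stain_jar: Bystander: open glass jar 64 mm across, 70 mm high, near left.
- hex_driver: Bystander: screwdriver 150 mm long lying near right.
- catch (a point): Middle setting of the dark steel catch (keeper) right of the opening: the rear edge of its lip, 23 mm in front of the chamber's front face, 70 mm above the bench; chamber's axes. The lip is 30 mm high, 18 mm deep along x, bevelled in front. The true catch, with its stop, is set up to 8 mm nearer or deeper along x, differently each time and not measured.
Mind the look-alikes: they are no part of the job. Leave any blue or turquoise look-alike of the carrier alone.

How it is judged (in metres and radians):
On the way, in this order (a step that is already met when the one before it is completed fails the run):
1. the carrier lies flat in the tray's pocket, let go, with the tray still out (horizontal distance between carrier and nest below 0.012 m and z of carrier in the frame of nest below 0.004 m and contact force between the fingers and carrier below 0.1 N and value of joint tray above 0.02 m), for 0.2 s.
2. the tray is fully home with the door still open (value of joint tray below 0.004 m and value of joint door above 0.06 rad), for 0.2 s.
3. the door is shut and its latch has snapped in behind the catch (value of joint door below 0.04 rad and value of joint latch below 0.0015 m), for 0.2 s.
At the end, for the whole second after the job is handed in: The door is shut (under 0.04 rad) with its bolt back out within 1.5 mm (latched), the tray home within 4 mm, and the carrier at rest flat in the tray's pocket: within 12 mm of its centre, not more than 4 mm above its floor, tilted less than 0.1 rad (all of step 3 and value of joint tray below 0.004 m and horizontal distance between carrier and nest below 0.012 m and z of carrier in the frame of nest below 0.004 m and angle between carrier's own z axis and vertical below 0.1 rad and linear speed of carrier below 0.02 m/s); the robot touches nothing.
It fails at once if the door is pressed with more than 20 N (contact force between any of the fingers, the arm and door above 20 N).
It fails at once if the door is slammed (closing faster than 1.5 rad/s within its last 0.2 rad) (velocity of joint door below -1.5 rad/s and value of joint door below 0.2 rad).
It fails at once if a bystander is moved more than 30 mm (distance of any of lens_can, oil_bottle, petri_dish, slide_box, stain_jar, hex_driver from where it was at the start of the episode above 0.03 m).
It also fails if it takes over 72 s, if anything falls off the work surface, if the arm or the gripper's body presses on something with over 40 N, if the wrist force passes 120 N, or if a joint passes its speed limit or range.

## Working session

There is one attempt and no reset: what is moved stays moved. The work goes in short steps, Python scripts to look and compute and a tool call to move; the robot and the scene stay as the last step left them, time stands still between calls to the robot, and variables do not carry over. Pictures are saved under pics/ and viewed, and the job is handed in when it is done.

Besides the shell and the picture viewer there is one more tool, called after ">>>" in YAML: its name, and indented under it one key for each argument. play_rows: Moves the arm, as the interface text tells. Its arguments: {"type":"object","properties":{"rows":{"type":"array"},"squeeze":{"type":"number"}},"required":["rows"]}

```bash
mkdir -p pics; ls
cat > h.py <<'E'
import numpy as np, cv2
from rig import readout, grab_frame, calibration, r
def snap(name,fn):
    c=calibration(name); p,d=grab_frame(name)
    np.savez(''+fn+'.npz',p=p,d=d,T=np.array(c['cam_to_world']),vf=c['vfov'],cx=c['cx'],cy=c['cy'])
    cv2.imwrite('pics/'+fn+'.png',p[:,:,::-1])
def load(fn): return np.load(''+fn+'.npz')
def w(z,u,v,d=None):
    f=240/np.tan(np.radians(z['vf'])/2)
    if d is None: d=z['d'][int(v),int(u)]
    return (z['T']@np.array([(u-z['cx'])/f*d,(v-z['cy'])/f*d,d,1]))[:3]
def plane(z,u,v,h):
    f=240/np.tan(np.radians(z['vf'])/2)
    o=z['T'][:3,3]; k=z['T'][:3,:3]@np.array([(u-z['cx'])/f,(v-z['cy'])/f,1])
    return o+k*(h-o[2])/k[2]
def cloud(z):
    f=240/np.tan(np.radians(z['vf'])/2)
    v,u=np.mgrid[0:480,0:640]; d=z['d']
    P=np.stack([(u-z['cx'])/f*d,(v-z['cy'])/f*d,d],-1)@z['T'][:3,:3].T+z['T'][:3,3]
    P[d==0]=np.nan
    return P
E
python3 - <<'E'
from h import *
for n in ['side','top','wrist']: 
    snap(n,n+'0'); c=calibration(n); print(n,c['vfov'],np.round(c['cam_to_world'],3).tolist())
s=readout.sense(); print(s)
E
```

```text
pics
side 46.108027210354976 [[0.685, -0.412, 0.601, -397.554], [-0.728, -0.361, 0.582, -920.793], [-0.023, -0.837, -0.547, 914.583], [0.0, 0.0, 0.0, 1.0]]
top 45.66997563007591 [[-0.011, -0.988, 0.155, 296.668], [-1.0, 0.01, -0.01, -8.934], [0.008, -0.155, -0.988, 1605.33], [0.0, 0.0, 0.0, 1.0]]
wrist 65.15536320425875 [[0.338, 0.902, 0.27, 142.442], [0.941, -0.323, -0.098, 612.709], [-0.001, 0.287, -0.958, 373.576], [0.0, 0.0, 0.0, 1.0]]
{'clock': 0.15, 'qpos': array([ 1.22359833e+00,  3.53539875e-01,  1.63394651e+00, -1.16400289e-05,
        1.15519057e+00, -2.45828655e-03]), 'qvel': array([-0.00162688, -0.00259477, -0.00162787, -0.00029271,  0.00087229,
       -0.00129432]), 'joint_efforts': array([-2.12746181e-05, -6.05626130e+01, -3.42336452e+01, -3.00372233e-05,
        6.19877363e-03,  1.81811038e-05]), 'eef_pos': array([211.13701133, 587.88052551, 230.7095811 ]), 'tcp_rot': array([-3.14050833e+00,  7.97848780e-06,  2.79685765e+00]), 'contact_force': array([-0.10722213, -0.2052786 ,  0.10884939]), 'wrist_torque': array([-0.01240611, -0.00578941, -0.07430543]), 'opening': 1.0020863722568378}
```

View pics/side0.png

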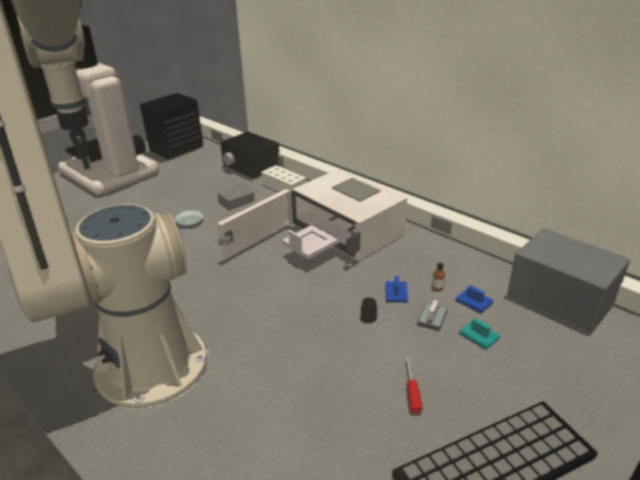

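View pics/top0.png

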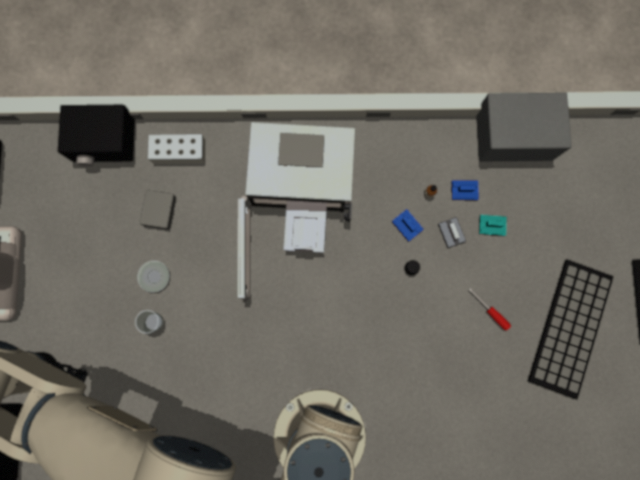

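View pics/wrist0.png

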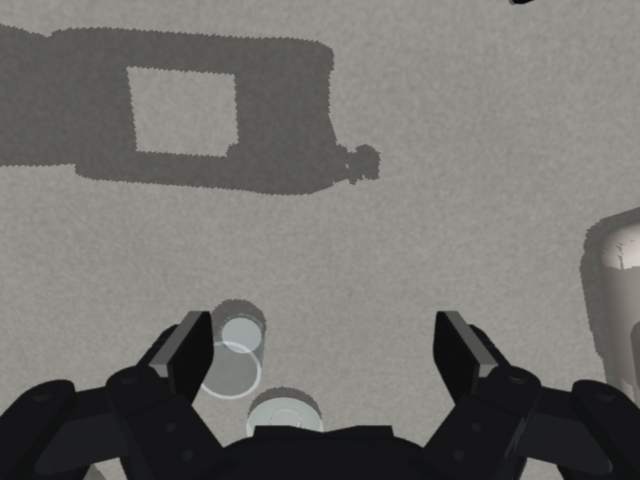

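The side and top views show the chamber at about (300,165) top and its tray at about (305,232). The door stands open at about (243,250). The grey carrier is at about (452,232), with blue and turquoise look-alikes around it. I'll enlarge these areas.

Run:
```python
from h import *
z=load('top0'); p=z['p'][:,:,::-1]
cv2.imwrite('pics/t_a.png',cv2.resize(p[110:310,225:365],None,fx=4,fy=4,interpolation=cv2.INTER_CUBIC)[:600*1,:])
cv2.imwrite('pics/t_b.png',cv2.resize(p[170:290,390:520],None,fx=5,fy=5,interpolation=cv2.INTER_CUBIC))
P=cloud(z)
for n,(u,v) in dict(bench=(380,300),chtopFL=(252,190),chtopBR=(345,130),trayfloor=(305,232),carr=(446,240),rib=(452,230),door=(243,250),can=(412,267),bot=(431,190)).items(): print(n,P[v,u].round(1))
```

```text
bench [ 360.5 -173.6   -2.6]
chtopFL [648.4 171.7 131.1]
chtopBR [814.6 -77.7 123.2]
trayfloor [549.   34.6  40.4]
carr [ 525.5 -361.7   19.9]
rib [ 550.6 -375.3   39.7]
door [489.  194.2 127.5]
can [ 447.7 -258.9   46.7]
bot [ 658.  -314.9   71.2]
```

View pics/t_a.png

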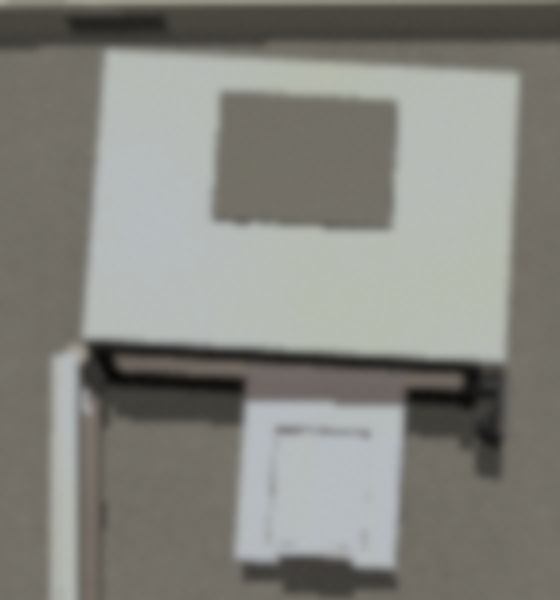

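View pics/t_b.png

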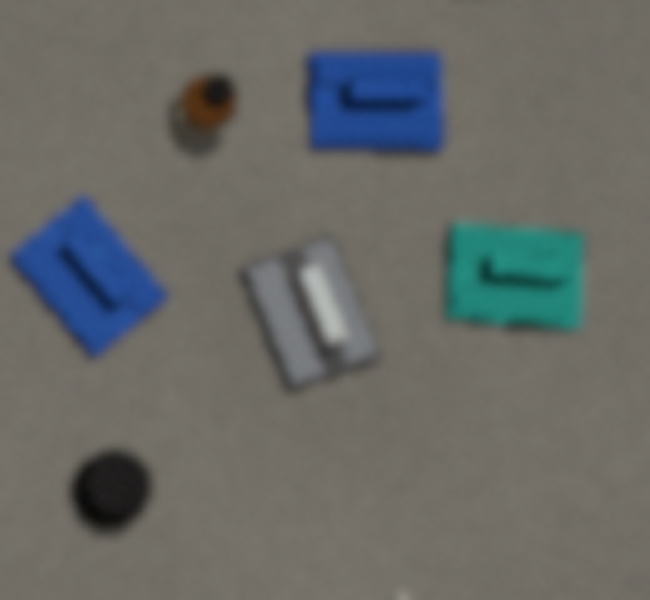

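Run:
```python
from h import *
z=load('top0')
print('plate')
C=np.array([(240,268),(330,237),(380,358),(292,390)])/5+[390,170]
W=np.array([plane(z,u,v,12) for u,v in C]);print(W.round(1),W.mean(0))
print('len',[np.linalg.norm(W[i]-W[(i+1)%4]).round(1) for i in range(4)])
C=np.array([(302,268),(323,262),(348,338),(325,348)])/5+[390,170]
W=np.array([plane(z,u,v,42) for u,v in C]);print(W.round(1),W.mean(0))
d=(W[0]+W[1]-W[2]-W[3]);print('yaw',np.arctan2(d[1],d[0]))
print('chamber top')
C=np.array([(106,48),(520,72),(505,362),(84,342)])/4+[225,110]
W=np.array([plane(z,u,v,128) for u,v in C]);print(W.round(1))
print('len',[np.linalg.norm(W[i]-W[(i+1)%4]).round(1) for i in range(4)])
fr=(W[2]+W[3])/2;print('front mid',fr); d=W[3]-W[2];print('yaw',np.arctan2(-d[0],d[1])); d=W[0]-W[3]+W[1]-W[2];print('yaw',np.arctan2(d[1],d[0]))
print('tray')
C=np.array([(247,400),(407,400),(397,570),(234,558)])/4+[225,110]
W=np.array([plane(z,u,v,54) for u,v in C]);print(W.round(1))
print('pocket');C=np.array([(275,430),(370,435),(360,555),(270,550)])/4+[225,110]
W=np.array([plane(z,u,v,50) for u,v in C]);print(W.round(1),W.mean(0))
P=cloud(z)
m=(P[...,2]>105)&(P[...,2]<150)&(P[...,0]<640)&(P[...,0]>300)&(P[...,1]>120)&(P[...,1]<260)
Q=P[m];print(len(Q),Q.min(0),Q.max(0)); c,s,vt=np.linalg.svd(Q[:,:2]-Q[:,:2].mean(0),full_matrices=False);print(Q.mean(0),vt)
for u,v in [(238,198),(248,198),(247,297),(237,297)]: print(plane(z,u,v,125))
```

```text
plate
[[ 574.  -342.7   12. ]
 [ 591.4 -394.8   12. ]
 [ 521.5 -419.9   12. ]
 [ 503.7 -369.2   12. ]] [ 547.64510765 -381.66954824   12.        ]
len [np.float64(54.9), np.float64(74.3), np.float64(53.7), np.float64(75.0)]
[[ 568.4 -371.1   42. ]
 [ 571.7 -383.    42. ]
 [ 528.7 -394.9   42. ]
 [ 523.2 -381.8   42. ]] [ 547.98084371 -382.70518523   42.        ]
yaw 0.25164409600759763
chamber top
[[ 837.7  175.1  128. ]
 [ 818.4 -104.6  128. ]
 [ 618.2  -90.8  128. ]
 [ 634.4  187.8  128. ]]
len [np.float64(280.4), np.float64(200.7), np.float64(279.1), np.float64(203.7)]
front mid [626.27421406  48.49782034 128.        ]
yaw -0.05809474422650898
yaw -0.06559882892576695
tray
[[609.1  84.4  54. ]
 [608.  -26.5  54. ]
 [489.4 -18.3  54. ]
 [498.8  93.4  54. ]]
pocket
[[588.5  65.3  50. ]
 [584.3  -0.6  50. ]
 [500.5   7.1  50. ]
 [504.6  68.9  50. ]] [544.48412255  35.16443403  50.        ]
863 [364.89870008 121.37979596 105.52209871] [639.97299527 210.67788977 136.11893153]
[520.60507882 191.82032373 124.57300201] [[-0.99361179  0.11285217]
 [ 0.11285217  0.99361179]]
[628.47998651 209.35624217 125.        ]
[628.22679158 182.86201819 125.        ]
[366.90001936 182.83913301 125.        ]
[367.18217454 208.62252371 125.        ]
```

```bash
cat >> h.py <<'E'
from scipy.spatial.transform import Rotation as Ro
def plan(x,y,zz,yaw,cmd=None):
    s=readout.sense()
    R0=Ro.from_euler('xyz',s['tcp_rot']); p0=s['eef_pos']
    if cmd: p0=np.array(cmd[0]);R0=Ro.from_euler('xyz',cmd[1])
    d=R0.inv().apply(np.array([x,y,zz])-p0)/10
    rv=(R0.inv()*Ro.from_euler('xyz',[np.pi,0,yaw])).as_rotvec()
    print('clock',s['clock'],'pos',s['eef_pos'].round(1),'rot',s['tcp_rot'].round(4),'F',s['contact_force'].round(1),'op',round(float(s['opening']),3))
    print('shift cm',d.round(2),'rot',rv.round(3),'dist mm',np.linalg.norm(d)*10)
E
python3 - <<'E'
from h import *
plan(548,-382,231,0.33)
E
```

```text
clock 0.15 pos [211.1 587.9 230.7] rot [-3.1405  0.      2.7969] F [-0.1 -0.2  0.1] op 1.002
shift cm [-6.448e+01 -7.990e+01  6.000e-02] rot [-0.000e+00  1.000e-03  2.467e+00] dist mm 1026.7156330989142
```

>>> play_rows:
  rows:
    - [120,[-64.5,-79.9,0],[0,0,2.47]]
    - [120,[-64.5,-79.9,0],[0,0,2.47]]
    - [120,[-64.5,-79.9,0],[0,0,2.47]]
    - [120,[-64.5,-79.9,0],[0,0,2.47]]
    - [120,[-64.5,-79.9,0],[0,0,2.47]]
    - [120,[-64.5,-79.9,0],[0,0,2.47]]
    - [120,[-64.5,-79.9,0],[0,0,2.47]]
    - [120,[-64.5,-79.9,0],[0,0,2.47]]
    - [120,[-64.5,-79.9,0],[0,0,2.47]]
    - [120,[-64.5,-79.9,0],[0,0,2.47]]
    - [120,[-64.5,-79.9,0],[0,0,2.47]]
    - [120,[-64.5,-79.9,0],[0,0,2.47]]
  squeeze: 40

```text
clock: 1.15
eef_pos: [375.4, 114.0, 231.5]
tcp_rot: [3.141, -0.0, 1.291]
contact_force: [1.2, 0.7, -1.2]
opening: 0.53
```

Run:
```python
from h import *
plan(548,-382,231,0.33)
```

```text
clock 1.15 pos [375.4 114.  231.5] rot [ 3.1411e+00 -3.0000e-04  1.2910e+00] F [ 1.2  0.7 -1.2] op 0.53
shift cm [-42.9   30.29   0.05] rot [ 0.    -0.001  0.961] dist mm 525.1585665020083
```

>>> play_rows:
  rows:
    - [120,[-42.9,30.3,0],[0,0,0.96]]
    - [120,[-42.9,30.3,0],[0,0,0.96]]
    - [120,[-42.9,30.3,0],[0,0,0.96]]
    - [120,[-42.9,30.3,0],[0,0,0.96]]
    - [120,[-42.9,30.3,0],[0,0,0.96]]
    - [120,[-42.9,30.3,0],[0,0,0.96]]
    - [120,[-42.9,30.3,0],[0,0,0.96]]
    - [120,[-42.9,30.3,0],[0,0,0.96]]
    - [120,[-42.9,30.3,0],[0,0,0.96]]
    - [120,[-42.9,30.3,0],[0,0,0.96]]
    - [120,[-42.9,30.3,0],[0,0,0.96]]
    - [120,[-42.9,30.3,0],[0,0,0.96]]

```text
clock: 2.15
eef_pos: [542.6, -357.4, 230.9]
tcp_rot: [-3.141, 0.0, 0.336]
contact_force: [1.2, 0.2, 0.3]
opening: 0.531
```

Run:
```python
from h import *
plan(548,-382,231,0.33)
```

```text
clock 2.15 pos [ 542.6 -357.4  230.9] rot [-3.1411e+00  2.0000e-04  3.3640e-01] F [1.2 0.2 0.3] op 0.531
shift cm [-0.3   2.5  -0.01] rot [-0.     0.     0.006] dist mm 25.18807698677363
```

>>> play_rows:
  rows:
    - [120,[-0.3,2.5,4],[0,0,0]]
    - [120,[-0.3,2.5,4],[0,0,0]]
    - [120,[-0.3,2.5,4],[0,0,0]]
    - [120,[-0.3,2.5,4],[0,0,0]]
    - [120,[-0.3,2.5,4],[0,0,0]]

```text
clock: 2.57
eef_pos: [548.2, -379.1, 192.3]
tcp_rot: [3.141, -0.001, 0.337]
contact_force: [0.8, -0.1, 0.3]
opening: 0.528
```

Run:
```python
from h import *
plan(548,-382,191,0.33)
snap('wrist','wrist1')
```

```text
clock 2.5667 pos [ 548.2 -379.1  192.3] rot [ 3.1412e+00 -5.0000e-04  3.3740e-01] F [ 0.8 -0.1  0.3] op 0.528
shift cm [-0.11  0.27  0.13] rot [ 0.    -0.001  0.007] dist mm 3.1945956392993304
```

View pics/wrist1.png

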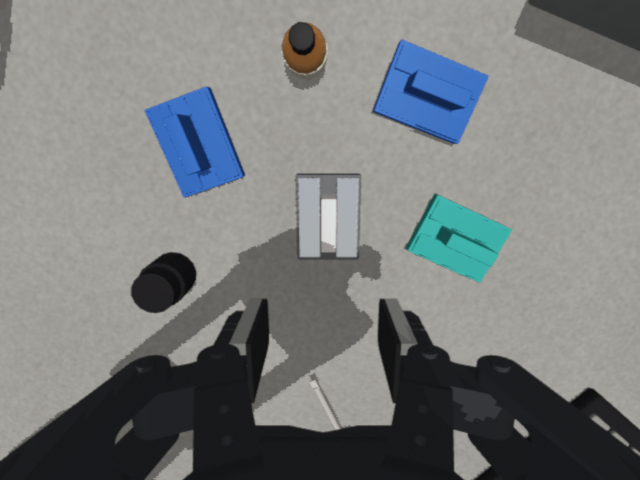

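The grey carrier is square in the wrist view. Its plate corners are at (296,173), (361,173), (359,259) and (297,259), and the rib top is at about (328,225).

Run:
```python
from h import *
z=load('wrist1'); p=z['p'][:,:,::-1]
cv2.imwrite('pics/w1c.png',cv2.resize(p[160:270,280:380],None,fx=5.4,fy=5.4,interpolation=cv2.INTER_CUBIC))
W=np.array([plane(z,u,v,12) for u,v in [(296,173),(361,173),(359,259),(297,259)]]);print(W.round(1),W.mean(0))
print('len',[np.linalg.norm(W[i]-W[(i+1)%4]).round(1) for i in range(4)])
d=W[0]+W[1]-W[2]-W[3];print(np.arctan2(d[1],d[0]))
d=W[0]-W[1]+W[3]-W[2];print(np.arctan2(-d[0],d[1]))
P=cloud(z)
R=P[165:270,285:372].reshape(-1,3); k=R[:,2]>34; Q=R[k];print(len(Q),Q.mean(0),Q.min(0),Q.max(0), 'mid',(Q.min(0)+Q.max(0))/2)
c=(Q-Q.mean(0))[:,:2];vt=np.linalg.svd(c)[2];print(vt); 
for a in vt: t=Q[:,:2]@a;print('ext',t.min(),t.max(),np.ptp(t))
print(P[230,310],P[230,345],P[350,330]if 0 else P[300,330])
```

```text
[[ 580.  -343.9   12. ]
 [ 598.3 -395.9   12. ]
 [ 525.9 -421.8   12. ]
 [ 507.3 -368.7   12. ]] [ 552.8721527  -382.57869399   12.        ]
len [np.float64(55.1), np.float64(76.9), np.float64(56.2), np.float64(76.9)]
0.33618306005800747
0.33773415837088
811 [ 553.3780829  -381.74229742   42.03946754] [ 530.44888529 -394.50447798   34.06914904] [ 574.75433553 -369.71599412   44.22938417] mid [ 552.60161041 -382.11023605   39.1492666 ]
[[-0.94299047 -0.33281974]
 [ 0.33281974 -0.94299047]]
ext -415.9007719993832 -372.037720705613 43.863051293770184
ext 538.4873857517388 549.9763208561286 11.488935104389839
[ 537.23347684 -371.04493692   13.69106724] [ 547.40285351 -400.20019235   13.43162991] [ 474.16785036 -412.5643831     0.71450419]
```

View pics/w1c.png

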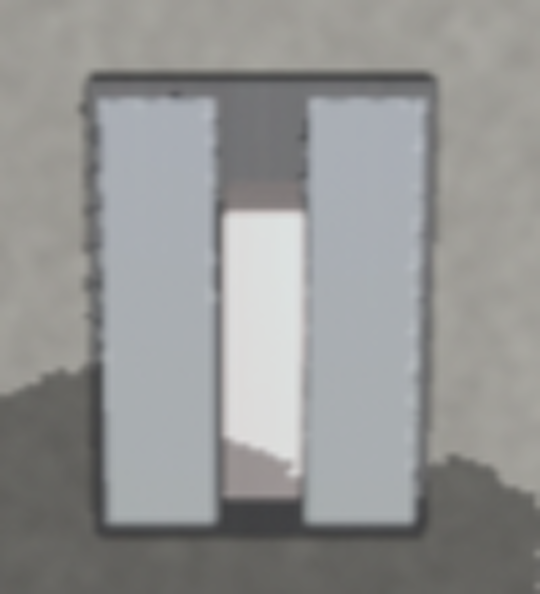

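Run:
```python
from h import *
plan(552.9,-382.2,60,0.337)
```

```text
clock 2.6167 pos [ 548.4 -379.1  192.8] rot [ 3.1405e+00 -1.0000e-03  3.3770e-01] F [-0.6 -0.4  0.8] op 0.528
shift cm [ 0.3   0.43 13.28] rot [ 0.001 -0.001  0.001] dist mm 132.86467083691
```

>>> play_rows:
  rows:
    - [120,[0.3,0.4,6],[0,0,0]]
    - [120,[0.3,0.4,13],[0,0,0]]
    - [120,[0.3,0.4,13],[0,0,0]]
    - [120,[0.3,0.4,13],[0,0,0]]
    - [120,[0.3,0.4,13],[0,0,0]]
    - [120,[0.3,0.4,13],[0,0,0]]
    - [120,[0.3,0.4,13],[0,0,0]]

```text
clock: 3.2
eef_pos: [554.1, -383.7, 64.8]
tcp_rot: [3.138, -0.003, 0.337]
contact_force: [-0.2, 0.5, 0.2]
opening: 0.528
```

Run:
```python
from h import *
plan(552.9,-382.2,18,0.337)
```

```text
clock 3.2 pos [ 554.1 -383.7   64.8] rot [ 3.1377e+00 -2.8000e-03  3.3720e-01] F [-0.2  0.5  0.2] op 0.528
shift cm [-0.07 -0.19  4.68] rot [ 0.004 -0.003  0.   ] dist mm 46.828008058575904
```

>>> play_rows:
  rows:
    - [120,[-0.1,-0.2,3],[0,0,0]]
    - [120,[-0.1,-0.2,4.3],[0,0,0]]
    - [120,[-0.1,-0.2,4.3],[0,0,0]]
    - [120,[-0.1,-0.2,4.3],[0,0,0]]
    - [120,[-0.1,-0.2,4.3],[0,0,0]]

```text
clock: 3.62
eef_pos: [551.3, -381.7, 19.8]
tcp_rot: [3.14, -0.001, 0.337]
contact_force: [-0.5, -0.3, 0.0]
opening: 0.53
```

Run:
```python
from h import *
plan(552.9,-382.2,18,0.337)
snap('wrist','wrist2')
```

```text
clock 3.6167 pos [ 551.3 -381.7   19.8] rot [ 3.1403e+00 -1.0000e-03  3.3680e-01] F [-0.5 -0.3  0. ] op 0.53
shift cm [0.14 0.1  0.18] rot [ 0.001 -0.001 -0.   ] dist mm 2.457223566762262
```

View pics/wrist2.png

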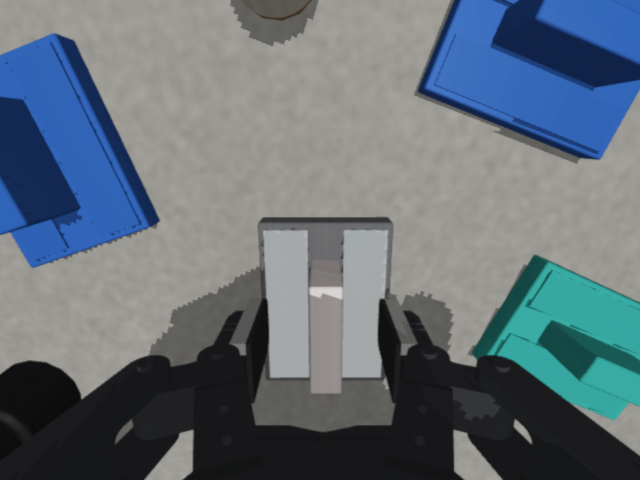

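The rib (u≈327) lies between the fingers (u≈267 and 380). Closing.

>>> play_rows:
  rows:
    - [120,[0.1,0.1,0.1],[0,0,0]]
    - [255,[0.1,0.1,0.1],[0,0,0]]
    - [255,[0.1,0.1,0.1],[0,0,0]]
    - [255,[0.1,0.1,0.1],[0,0,0]]
    - [255,[0.1,0.1,0.1],[0,0,0]]
    - [255,[0.1,0.1,0.1],[0,0,0]]
    - [255,[0.1,0.1,0.1],[0,0,0]]
    - [255,[0.1,0.1,0.1],[0,0,0]]
  squeeze: 40

```text
clock: 4.33
eef_pos: [552.0, -381.9, 17.7]
tcp_rot: [3.141, -0.0, 0.337]
contact_force: [-0.0, 0.4, 6.0]
opening: 0.13
```

>>> play_rows:
  rows:
    - [255,[0,0,-4],[0,0,0]]
    - [255,[0,0,-8],[0,0,0]]
    - [255,[0,0,-12],[0,0,0]]
    - [255,[0,0,-16],[0,0,0]]
    - [255,[0,0,-18],[0,0,0]]
    - [255,[0,0,-18],[0,0,0]]
    - [255,[0,0,-18],[0,0,0]]

```text
clock: 4.92
eef_pos: [552.0, -381.9, 198.1]
tcp_rot: [3.14, -0.001, 0.337]
contact_force: [-0.6, 0.2, -2.4]
opening: 0.131
```

Run:
```python
from h import *
plan(475,38,200,-0.06)
```

```text
clock 4.9167 pos [ 552.  -381.9  198.1] rot [ 3.1401e+00 -1.1000e-03  3.3680e-01] F [-0.6  0.2 -2.4] op 0.131
shift cm [  6.61 -42.18  -0.25] rot [ 0.001 -0.001  0.397] dist mm 426.96026786572355
```

>>> play_rows:
  rows:
    - [255,[0.5,-3,-0.2],[0,0,0.04]]
    - [255,[1.1,-7,-0.2],[0,0,0.08]]
    - [255,[1.7,-11,-0.2],[0,0,0.12]]
    - [255,[2.3,-15,-0.2],[0,0,0.16]]
    - [255,[3.0,-19,-0.2],[0,0,0.2]]
    - [255,[3.6,-23,-0.2],[0,0,0.24]]
    - [255,[4.2,-27,-0.2],[0,0,0.28]]
    - [255,[4.8,-31,-0.2],[0,0,0.32]]
    - [255,[5.4,-35,-0.2],[0,0,0.36]]
    - [255,[6.1,-39,-0.2],[0,0,0.38]]
    - [255,[6.6,-41.5,-0.2],[0,0,0.397]]
    - [255,[6.6,-42.2,-0.2],[0,0,0.397]]

```text
clock: 5.92
eef_pos: [472.3, 41.5, 197.1]
tcp_rot: [-3.141, 0.004, -0.059]
contact_force: [-0.7, -0.1, -1.4]
opening: 0.136
```

>>> play_rows:
  rows:
    - [255,[0,0,0],[0,0,0]]
    - [255,[0,0,0],[0,0,0]]
    - [255,[0,0,0],[0,0,0]]

```text
clock: 6.17
eef_pos: [474.3, 37.4, 198.4]
tcp_rot: [3.141, 0.001, -0.06]
contact_force: [0.0, -0.8, -1.6]
opening: 0.132
```

Run:
```python
from h import *
plan(475,38,200,-0.06)
snap('wrist','wrist3')
```

```text
clock 6.1667 pos [474.3  37.4 198.4] rot [ 3.141e+00  1.500e-03 -6.050e-02] F [ 0.  -0.8 -1.6] op 0.132
shift cm [ 0.06 -0.07 -0.16] rot [ 0.001  0.001 -0.   ] dist mm 1.8254042987826526
```

View pics/wrist3.png

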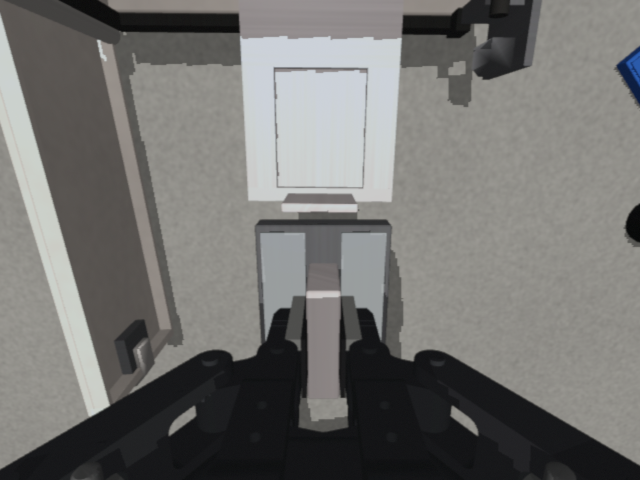

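The tray's pocket outline is at (274,68), (368,68), (364,187) and (276,187). The tab's top edge runs from about (283,206) to (357,207). The door is on the left, and the catch is at the upper right at about (500,40).

Run:
```python
from h import *
z=load('wrist3'); p=z['p'][:,:,::-1]
cv2.imwrite('pics/w3a.png',cv2.resize(p[20:220,230:410],None,fx=3,fy=3,interpolation=cv2.INTER_CUBIC))
cv2.imwrite('pics/w3b.png',cv2.resize(p[0:120,400:560],None,fx=4,fy=4,interpolation=cv2.INTER_CUBIC))
cv2.imwrite('pics/w3c.png',cv2.resize(p[0:440,0:200],None,fx=1.35,fy=1.35,interpolation=cv2.INTER_CUBIC))
for h in (46,54):
  W=np.array([plane(z,u,v,h) for u,v in [(274,68),(368,68),(364,187),(276,187)]]);print(W.round(1),W.mean(0))
  print('len',[np.linalg.norm(W[i]-W[(i+1)%4]).round(1) for i in range(4)])
  d=W[0]+W[1]-W[2]-W[3];print(np.arctan2(d[1],d[0]))
W=np.array([plane(z,u,v,54) for u,v in [(241,38),(402,38),(393,202),(248,202)]]);print('tray',W.round(1),W.mean(0))
P=cloud(z)
for v in (50,100,130,160,195,200,204,208,212): print(v,P[v,320].round(1), P[v,255].round(1))
```

```text
[[594.7  65.2  46. ]
 [590.7  -2.2  46. ]
 [505.7   3.1  46. ]
 [509.8  71.9  46. ]] [550.21622795  34.49272694  46.        ]
len [np.float64(67.5), np.float64(85.2), np.float64(68.9), np.float64(85.2)]
-0.07071797625855496
[[593.4  64.3  54. ]
 [589.5  -1.2  54. ]
 [506.8   3.9  54. ]
 [510.8  70.8  54. ]] [550.14699936  34.4518867   54.        ]
len [np.float64(65.7), np.float64(82.8), np.float64(67.1), np.float64(82.8)]
-0.07071797625855482
tray [[613.5  85.   54. ]
 [606.9 -24.9  54. ]
 [493.9 -18.1  54. ]
 [500.7  93.5  54. ]] [553.72874151  33.86691187  54.        ]
50 [602.5  31.5  55.6] [605.6  76.3  53.7]
100 [571.2  33.5  46.8] [573.4  79.9  54.1]
130 [550.3  34.8  46.4] [553.1  82.1  54.3]
160 [528.3  36.2  45.7] [531.8  84.7  53.3]
195 [504.3  37.6  64.2] [505.9  87.3  55. ]
200 [504.6  37.4  87.4] [501.9  87.9  54.1]
204 [503.7  37.4  97.9] [489.8  98.5   1.1]
208 [501.   37.6  97.8] [486.   99.    0.7]
212 [478.7  39.6   0.5] [ 4.821e+02  9.960e+01 -3.000e-01]
```

View pics/w3a.png

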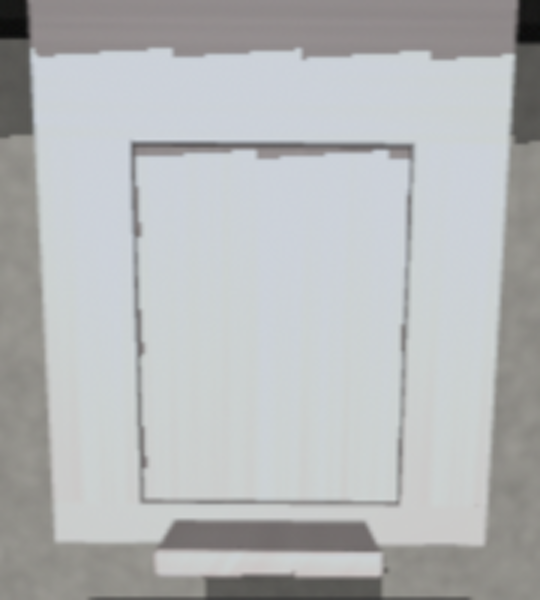

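View pics/w3b.png

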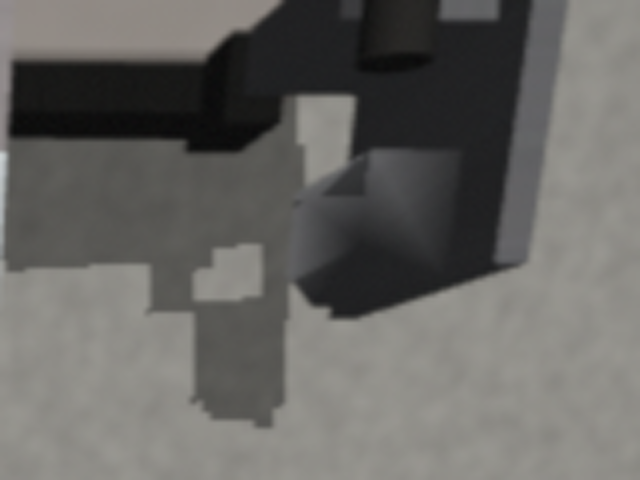

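View pics/w3c.png

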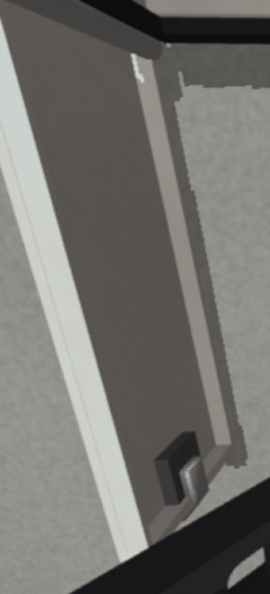

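Run:
```python
from h import *
plan(549.2,34.3,90,-0.066)
```

```text
clock 6.2167 pos [474.5  37.2 198.7] rot [ 3.1411e+00  1.0000e-03 -6.1200e-02] F [ 0.6 -0.6 -0.5] op 0.132
shift cm [ 7.48 -0.17 10.86] rot [0.    0.001 0.005] dist mm 131.87187581978355
```

>>> play_rows:
  rows:
    - [255,[3,-0.1,0],[0,0,0.005]]
    - [255,[6,-0.2,1],[0,0,0.005]]
    - [255,[7.5,-0.2,3.5],[0,0,0.005]]
    - [255,[7.5,-0.2,6],[0,0,0.005]]
    - [255,[7.5,-0.2,8.5],[0,0,0.005]]
    - [255,[7.5,-0.2,10.8],[0,0,0.005]]
    - [255,[7.5,-0.2,10.8],[0,0,0.005]]
    - [255,[7.5,-0.2,10.8],[0,0,0.005]]
    - [255,[7.5,-0.2,10.8],[0,0,0.005]]

```text
clock: 6.97
eef_pos: [550.4, 35.1, 92.2]
tcp_rot: [-3.142, -0.001, -0.066]
contact_force: [0.3, 0.7, -1.5]
opening: 0.133
```

Run:
```python
from h import *
plan(549.2,34.3,64,-0.066)
snap('wrist','wrist4')
```

```text
clock 6.9667 pos [550.4  35.1  92.2] rot [-3.1415e+00 -1.0000e-03 -6.6200e-02] F [ 0.3  0.7 -1.5] op 0.133
shift cm [-0.12  0.09  2.82] rot [-0.    -0.001 -0.   ] dist mm 28.283980614451746
```

View pics/wrist4.png

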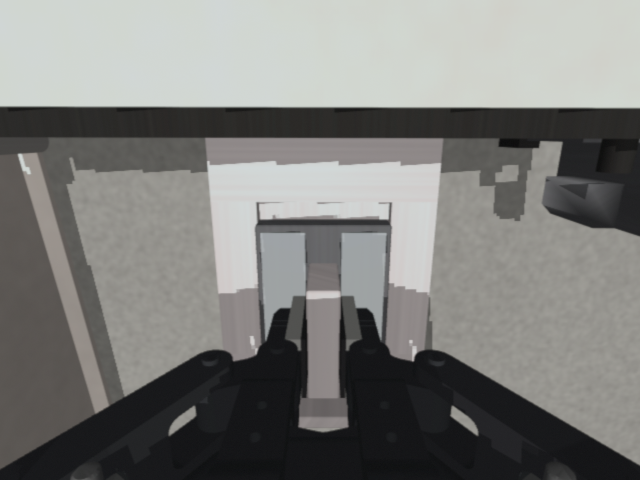

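The carrier (u 257–391) is lined up over the pocket (u 258–390). Lowering it.

>>> play_rows:
  rows:
    - [255,[-0.1,0.05,1],[0,0,0]]
    - [255,[-0.1,0.05,2],[0,0,0]]
    - [255,[-0.1,0.05,2.5],[0,0,0]]
    - [255,[-0.1,0.05,2.8],[0,0,0]]
    - [255,[-0.1,0.05,2.8],[0,0,0]]
    - [255,[-0.1,0.05,2.8],[0,0,0]]

```text
clock: 7.52
eef_pos: [549.6, 35.4, 63.7]
tcp_rot: [-3.142, -0.002, -0.065]
contact_force: [2.4, -1.3, 1.9]
opening: 0.136
```

Run:
```python
from h import *
plan(549.2,34.3,63.7,-0.066)
```

```text
clock 7.5167 pos [549.6  35.4  63.7] rot [-3.1416e+00 -2.0000e-03 -6.4900e-02] F [ 2.4 -1.3  1.9] op 0.136
shift cm [-0.04  0.11 -0.  ] rot [-0.    -0.002  0.001] dist mm 1.2057321271309294
```

>>> play_rows:
  rows:
    - [130,[0,0,0],[0,0,0]]
    - [130,[0,0,0],[0,0,0]]
    - [130,[0,0,0],[0,0,0]]
    - [130,[0,0,0],[0,0,0]]
    - [130,[0,0,-2],[0,0,0]]
    - [130,[0,0,-5],[0,0,0]]
    - [130,[0,0,-8],[0,0,0]]
    - [130,[0,0,-11],[0,0,0]]
    - [130,[0,0,-14],[0,0,0]]
    - [130,[0,0,-14],[0,0,0]]

```text
clock: 8.35
eef_pos: [551.6, 35.6, 209.0]
tcp_rot: [-3.141, -0.008, -0.065]
contact_force: [1.4, 0.0, 0.6]
opening: 0.492
```

Run:
```python
from h import *
plan(450,40,200,-0.066)
```

```text
clock 8.35 pos [551.6  35.6 209. ] rot [-3.1405 -0.0084 -0.0652] F [1.4 0.  0.6] op 0.492
shift cm [-10.17   0.23   0.82] rot [-0.001 -0.008  0.001] dist mm 102.07843748787678
```

>>> play_rows:
  rows:
    - [255,[-4,0.2,0],[0,0,0]]
    - [255,[-8,0.2,0.8],[0,0,0]]
    - [255,[-10.2,0.2,0.8],[0,0,0]]
    - [255,[-10.2,0.2,0.8],[0,0,0]]
    - [255,[-10.2,0.2,0.8],[0,0,0]]
    - [255,[-10.2,0.2,0.8],[0,0,0]]

```text
clock: 8.85
eef_pos: [447.7, 40.1, 195.6]
tcp_rot: [-3.141, -0.002, -0.065]
contact_force: [-0.1, 0.1, -0.1]
opening: -0.003
```

Run:
```python
from h import *
plan(452,41,84,-0.06)
snap('wrist','wrist5')
```

```text
clock 8.85 pos [447.7  40.1 195.6] rot [-3.1414e+00 -1.5000e-03 -6.5000e-02] F [-0.1  0.1 -0.1] op -0.003
shift cm [ 0.41 -0.11 11.16] rot [-0.    -0.002 -0.005] dist mm 111.67714381416675
```

View pics/wrist5.png

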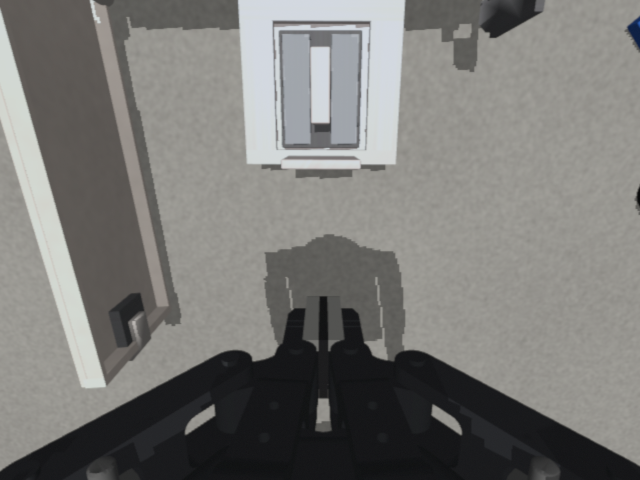

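The carrier sits flat and square in the pocket, at u 282–362 and v 30–150. The door's free end is at about (95,385). I'll measure the door from this view too.

Run:
```python
from h import *
z=load('wrist5'); p=z['p'][:,:,::-1]
cv2.imwrite('pics/w5d.png',cv2.resize(p[60:400,0:180],None,fx=1.75,fy=1.75,interpolation=cv2.INTER_CUBIC))
P=cloud(z)
sub=P[60:400,0:180]; m=(sub[...,2]>118)&(sub[...,2]<135); vv,uu=np.where(m); print(m.sum())
Q=sub[m]
for v in range(80,330,40):
    k=vv==v
    if k.any(): print(v+60,uu[k].min(),uu[k].max(),Q[k][uu[k].argmin()].round(1),Q[k][uu[k].argmax()].round(1))
print(Q.min(0),Q.max(0))
for n in ('chamber',):
  z4=load('wrist4');P4=cloud(z4)
  for u in (20,150,320,500,620): print(u,[plane(z4,u,v,128).round(1).tolist() for v in (107,108)],P4[95,u].round(1))
```

```text
10371
140 6 41 [528.9 207.9 125.9] [527.9 192.5 120.8]
180 19 52 [507.2 207.8 125. ] [505.7 192.  121.3]
220 31 63 [484.1 207.5 125.3] [482.4 191.2 122.2]
260 43 74 [459.5 207.7 124.8] [457.3 191.5 121.5]
300 55 85 [433.7 206.7 125.8] [431.  190.8 122.3]
340 67 96 [405.1 207.6 124.5] [402.4 190.9 121.8]
380 79 110 [375.7 206.6 125.5] [370.8 189.8 120.3]
[368.94847064 189.30661806 118.00039612] [568.56155378 209.30538352 127.77488115]
20 [[635.7, 110.8, 128.0], [635.5, 110.9, 128.0]] [638.6 109.3 128.8]
150 [[633.4, 76.1, 128.0], [633.2, 76.1, 128.0]] [636.3  75.  129. ]
320 [[630.4, 30.6, 128.0], [630.2, 30.6, 128.0]] [633.5  30.4 127.5]
500 [[627.3, -17.5, 128.0], [627.0, -17.6, 128.0]] [630.3 -17.5 127.7]
620 [[625.2, -49.6, 128.0], [624.9, -49.7, 128.0]] [628.1 -48.3 129.1]
```

View pics/w5d.png

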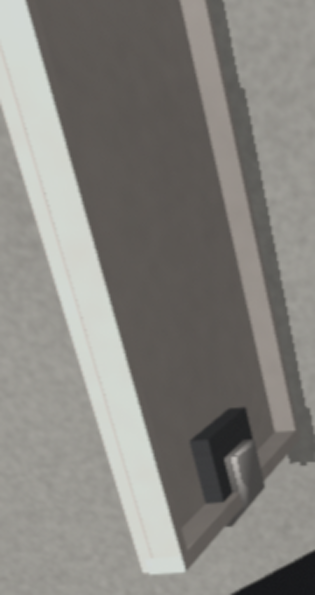

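>>> play_rows:
  rows:
    - [255,[0.4,-0.1,3],[0,0,0]]
    - [255,[0.4,-0.1,6],[0,0,0]]
    - [255,[0.4,-0.1,9],[0,0,0]]
    - [255,[0.4,-0.1,11.2],[0,0,0]]
    - [255,[0.4,-0.1,11.2],[0,0,0]]
    - [255,[0.4,-0.1,11.2],[0,0,0]]

```text
clock: 9.4
eef_pos: [450.8, 40.7, 82.5]
tcp_rot: [3.141, 0.002, -0.065]
contact_force: [1.1, 0.1, 1.1]
opening: -0.002
```

Run:
```python
from h import *
plan(618,30.5,84,-0.06)
```

```text
clock 9.4 pos [450.8  40.7  82.5] rot [ 3.1412e+00  2.5000e-03 -6.5300e-02] F [1.1 0.1 1.1] op -0.002
shift cm [16.75 -0.07 -0.19] rot [ 0.     0.002 -0.005] dist mm 167.51738638237015
```

>>> play_rows:
  rows:
    - [255,[1.5,0,0],[0,0,0]]
    - [255,[3,0,0],[0,0,0]]
    - [255,[3.7,0,0],[0,0,0]]
    - [255,[4.7,0,0],[0,0,0]]
    - [255,[5.7,0,0],[0,0,0]]
    - [255,[6.8,0,0],[0,0,0]]
    - [255,[8,0,0],[0,0,0]]
    - [255,[9.2,0,0],[0,0,0]]
    - [255,[10.4,0,0],[0,0,0]]
    - [255,[11.6,0,0],[0,0,0]]
    - [255,[12.8,0,0],[0,0,0]]
    - [255,[13.6,0,0],[0,0,0]]

```text
clock: 10.4
eef_pos: [587.8, 31.7, 83.4]
tcp_rot: [3.141, -0.0, -0.065]
contact_force: [-2.4, 0.2, 1.7]
opening: -0.001
```

Run:
```python
from h import *
plan(619,29.7,83,-0.0655)
```

```text
clock 10.4 pos [587.8  31.7  83.4] rot [ 3.1415e+00 -5.0000e-04 -6.5300e-02] F [-2.4  0.2  1.7] op -0.001
shift cm [ 3.12 -0.    0.05] rot [ 0. -0.  0.] dist mm 31.24536340297027
```

Contact is at about 2.4 N, which matches the tray's friction. I'll push on until the force rises at the stop.

>>> play_rows:
  rows:
    - [255,[0.6,0,0],[0,0,0]]
    - [255,[1.2,0,0],[0,0,0]]
    - [255,[1.7,0,0],[0,0,0]]
    - [255,[2.2,0,0],[0,0,0]]
    - [255,[2.5,0,0],[0,0,0]]
    - [255,[2.8,0,0],[0,0,0]]
    - [255,[2.8,0,0],[0,0,0]]

```text
clock: 10.98
eef_pos: [615.1, 30.1, 83.3]
tcp_rot: [-3.141, -0.001, -0.065]
contact_force: [0.3, 0.5, 0.8]
opening: 0.003
```

>>> play_rows:
  rows:
    - [255,[0.1,0,0],[0,0,0]]
    - [255,[0.2,0,0],[0,0,0]]
    - [255,[0.3,0,0],[0,0,0]]
    - [255,[0.3,0,0],[0,0,0]]

```text
clock: 11.32
eef_pos: [616.8, 30.0, 83.2]
tcp_rot: [3.142, 0.001, -0.065]
contact_force: [-3.7, 0.5, 0.9]
opening: 0.001
```

>>> play_rows:
  rows:
    - [255,[0.15,0,0],[0,0,0]]
    - [255,[0.3,0,0],[0,0,0]]
    - [255,[0.3,0,0],[0,0,0]]
    - [255,[0.3,0,0],[0,0,0]]

```text
clock: 11.65
eef_pos: [616.6, 29.8, 82.2]
tcp_rot: [3.141, 0.007, -0.065]
contact_force: [-13.5, 1.3, 3.0]
opening: -0.002
```

>>> play_rows:
  rows:
    - [255,[0.1,0,0],[0,0,0]]
    - [255,[0.2,0,0],[0,0,0]]
    - [255,[0.2,0,0],[0,0,0]]
    - [255,[0.2,0,0],[0,0,0]]

```text
clock: 11.98
eef_pos: [616.4, 29.7, 81.6]
tcp_rot: [3.141, 0.012, -0.065]
contact_force: [-19.5, 1.5, 5.6]
opening: 0.002
```

The tray is against its stop: the force rose to 19 N with no further motion. I'll back off, rise and check it.

>>> play_rows:
  rows:
    - [255,[-1.5,0,0],[0,0,0]]
    - [255,[-4,0,0],[0,0,0]]
    - [255,[-7,0,-3],[0,0,0]]
    - [255,[-9,0,-7],[0,0,0]]
    - [255,[-11,0,-11],[0,0,0]]
    - [255,[-11,0,-11],[0,0,0]]
    - [255,[-11,0,-11],[0,0,0]]

```text
clock: 12.57
eef_pos: [514.1, 37.0, 196.4]
tcp_rot: [-3.141, -0.007, -0.065]
contact_force: [1.3, 0.1, 0.1]
opening: -0.002
```

Run:
```python
from h import *
snap('wrist','wrist6'); snap('top','top6')
plan(416,255,195,1.58)
z=load('wrist6');P=cloud(z)
t=load('top6');p=t['p'][:,:,::-1]
cv2.imwrite('pics/t6.png',cv2.resize(p[110:310,225:365],None,fx=4,fy=4,interpolation=cv2.INTER_CUBIC)[:600])
```

```text
clock 12.6667 pos [513.2  36.8 193.3] rot [-3.1414e+00 -1.7000e-03 -6.5100e-02] F [ 0.   0.6 -0.3] op -0.003
shift cm [-11.12 -21.14  -0.19] rot [ 1.000e-03 -1.000e-03 -1.645e+00] dist mm 238.8974541662833
```

View pics/wrist6.png

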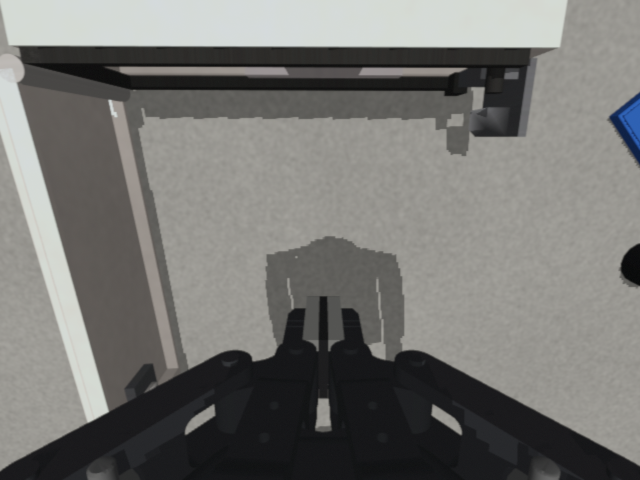

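View pics/t6.png

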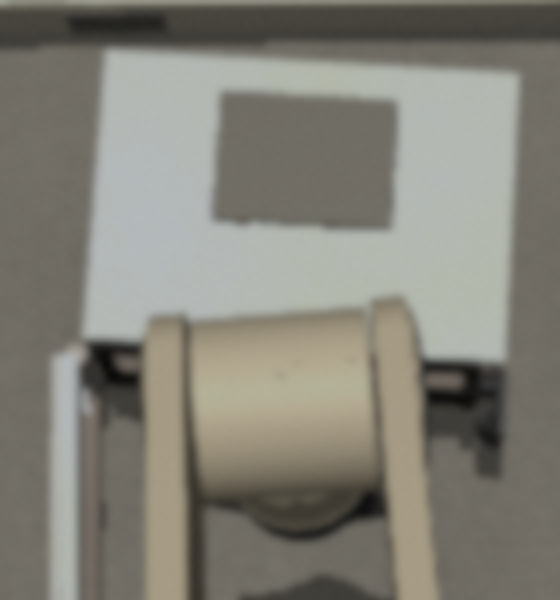

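The tray is inside, with its tab at about (320,73) flush in the opening. The hinge barrel is at (10,68) and the catch at about (500,115).

Run:
```python
from h import *
z=load('wrist6');P=cloud(z)
print('hinge',P[68,10],plane(z,10,68,125),'corner chamber',plane(z,17,47,128))
print('tab',[P[v,320].round(1) for v in (68,72,76,80,84,95)])
for u,v in [(475,120),(500,120),(520,130)]: print(P[v,u].round(1))
sub=P[60:420,0:150]; m=(sub[...,2]>122)&(sub[...,2]<130); Q=sub[m]; vv,uu=np.where(m)
L=[]
for v in range(30,340,10):
    k=vv==v
    if k.any(): L.append(Q[k][uu[k].argmin()+ 0])
L=np.array(L);print(L[:,:2].round(1).tolist())
```

```text
hinge [631.42260059 194.15553143 124.22840356] [631.26061442 193.57565511 125.        ] corner chamber [640.00565941 184.85304296 128.        ]
tab [array([628.2,  31.5,  79.1]), array([628.2,  31.7,  63.5]), array([628. ,  31.8,  47.4]), array([627.5,  32. ,  32.2]), array([624.7,  32.2,  32.3]), array([6.201e+02, 3.270e+01, 2.000e-01])]
[590.6 -72.7  67.2]
[589.2 -82.3  84.1]
[582.5 -87.4 100.8]
[[621.0, 201.4], [616.0, 202.3], [611.1, 204.3], [606.2, 206.0], [601.1, 208.2], [595.9, 208.8], [590.6, 209.3], [585.1, 209.0], [579.6, 209.1], [574.1, 208.2], [568.4, 208.0], [562.7, 208.1], [556.9, 207.9], [550.9, 208.2], [544.9, 208.1], [538.7, 208.4], [532.3, 208.9], [526.2, 208.2], [519.7, 208.5], [513.5, 207.6], [506.7, 207.9], [499.9, 208.2], [493.0, 208.2], [486.4, 207.5], [479.1, 207.8], [472.3, 207.2], [465.1, 207.0], [456.4, 208.7], [449.8, 207.4], [441.7, 207.9], [434.4, 207.2]]
```

>>> play_rows:
  rows:
    - [255,[-1,-2,0],[0,0,-0.12]]
    - [255,[-2,-4,0],[0,0,-0.24]]
    - [255,[-3,-6,0],[0,0,-0.36]]
    - [255,[-4,-8,0],[0,0,-0.48]]
    - [255,[-5,-10,0],[0,0,-0.6]]
    - [255,[-6,-12,0],[0,0,-0.72]]
    - [255,[-7,-14,0],[0,0,-0.84]]
    - [255,[-8,-16,0],[0,0,-0.96]]
    - [255,[-9,-18,0],[0,0,-1.08]]
    - [255,[-10,-20,0],[0,0,-1.2]]
    - [255,[-11.1,-21.2,0],[0,0,-1.32]]
    - [255,[-11.1,-21.2,0],[0,0,-1.44]]

```text
clock: 13.67
eef_pos: [414.2, 257.4, 191.2]
tcp_rot: [-3.139, 0.001, 1.382]
contact_force: [0.1, -1.8, 0.7]
opening: -0.001
```

Run:
```python
from h import *
plan(416,250,195,1.58)
```

```text
clock 13.6667 pos [414.2 257.4 191.2] rot [-3.1389e+00  1.4000e-03  1.3823e+00] F [ 0.1 -1.8  0.7] op -0.001
shift cm [-0.69  0.31 -0.38] rot [-0.003  0.001 -0.198] dist mm 8.504226482956756
```

>>> play_rows:
  rows:
    - [255,[-0.3,0.2,2],[0,0,-0.1]]
    - [255,[-0.5,0.3,5],[0,0,-0.198]]
    - [255,[-0.7,0.3,8],[0,0,-0.198]]
    - [255,[-0.7,0.3,10.5],[0,0,-0.198]]
    - [255,[-0.7,0.3,10.5],[0,0,-0.198]]
    - [255,[-0.7,0.3,10.5],[0,0,-0.198]]
    - [255,[-0.7,0.3,10.5],[0,0,-0.198]]

```text
clock: 14.25
eef_pos: [417.7, 248.3, 88.4]
tcp_rot: [-3.141, 0.0, 1.573]
contact_force: [0.2, -0.2, 0.2]
opening: -0.001
```

Run:
```python
from h import *
plan(416,224,86,1.58)
snap('wrist','wrist7')
```

```text
clock 14.25 pos [417.7 248.3  88.4] rot [-3.1412e+00  2.0000e-04  1.5727e+00] F [ 0.2 -0.2  0.2] op -0.001
shift cm [-2.43 -0.17  0.24] rot [-0.     0.    -0.007] dist mm 24.51958357250375
```

View pics/wrist7.png

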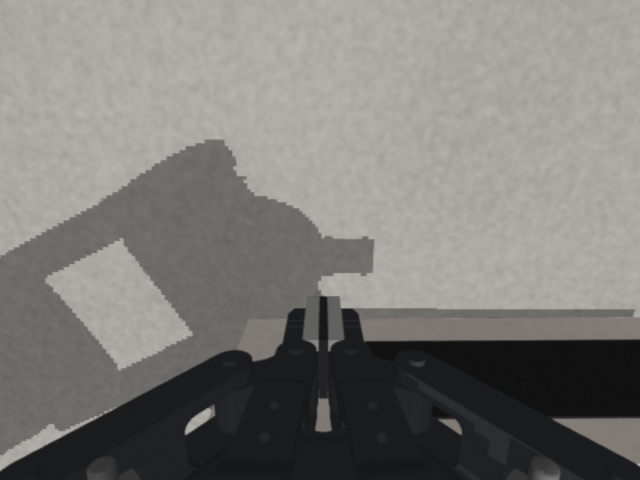

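>>> play_rows:
  rows:
    - [255,[-1.0,-0.1,0.2],[0,0,0]]
    - [255,[-2.0,-0.1,0.2],[0,0,0]]
    - [255,[-2.7,-0.1,0.2],[0,0,0]]
    - [255,[-3.2,-0.2,0.2],[0,0,-0.025]]
    - [255,[-3.8,-0.2,0.2],[0,0,-0.05]]
    - [255,[-4.9,-0.3,0.2],[0,0,-0.1]]
    - [255,[-6.0,-0.3,0.2],[0,0,-0.15]]
    - [255,[-7.0,-0.3,0.2],[0,0,-0.2]]

```text
clock: 14.97
eef_pos: [414.6, 177.1, 86.9]
tcp_rot: [3.14, -0.0, 1.775]
contact_force: [0.8, 1.4, -0.1]
opening: -0.005
```

```bash
cat >> h.py <<'E'
H=np.array([631.2,188.8])
def door(off=12.5):
    s=readout.sense(); p=s['eef_pos'][:2]-H
    # angle: p = 215ish*d + (20+off)*n
    r=np.hypot(*p); a=np.arctan2(p[1],p[0]); L=np.sqrt(r*r-(20+off)**2)
    phi=a+np.arctan2(20+off,L) if False else a
    # n is d rotated by -90deg: p angle = phi - atan2(20+off,L)
    phi=a+np.arctan2(20+off,L)
    th=(-1.636-phi+np.pi)%(2*np.pi)-np.pi
    print('clock',s['clock'],'th_est',round(th,3),'lever',round(L,1),'yaw->th',round(-0.0655+np.pi-s['tcp_rot'][2],3),'pos',s['eef_pos'].round(1),'F',s['contact_force'].round(1),'|Fxy|',np.hypot(*s['contact_force'][:2]).round(1))
E
python3 - <<'E'
from h import *
door()
E
```

```text
clock 14.9667 th_est 1.301 lever 214.5 yaw->th 1.301 pos [414.6 177.1  86.9] F [ 0.8  1.4 -0.1] |Fxy| 1.6
```

>>> play_rows:
  rows:
    - [255,[-1.08,-0.13,0],[0,0,-0.05]]
    - [255,[-2.16,-0.2,0],[0,0,-0.1]]
    - [255,[-3.25,-0.22,0],[0,0,-0.15]]
    - [255,[-4.33,-0.19,0],[0,0,-0.2]]
    - [255,[-5.42,-0.1,0],[0,0,-0.25]]
    - [255,[-6.49,0.04,0],[0,0,-0.3]]
    - [255,[-7.56,0.24,0],[0,0,-0.35]]
    - [255,[-8.62,0.49,0],[0,0,-0.4]]
    - [255,[-9.66,0.79,0],[0,0,-0.45]]
    - [255,[-10.69,1.15,0],[0,0,-0.5]]
    - [255,[-11.7,1.55,0],[0,0,-0.55]]
    - [255,[-12.68,2.01,0],[0,0,-0.6]]

```text
clock: 15.97
eef_pos: [459.3, 56.7, 86.8]
tcp_rot: [3.141, 0.0, 2.374]
contact_force: [-0.0, 1.5, 1.2]
opening: 0.003
```

Run:
```python
from h import *
door()
```

```text
clock 15.9667 th_est 0.7 lever 214.4 yaw->th 0.702 pos [459.3  56.7  86.8] F [-0.   1.5  1.2] |Fxy| 1.5
```

>>> play_rows:
  rows:
    - [255,[-1.08,-0.13,0],[0,0,-0.05]]
    - [255,[-2.16,-0.2,0],[0,0,-0.1]]
    - [255,[-3.25,-0.22,0],[0,0,-0.15]]
    - [255,[-4.33,-0.19,0],[0,0,-0.2]]
    - [255,[-5.2,-0.12,0],[0,0,-0.24]]
    - [255,[-5.85,-0.05,0],[0,0,-0.27]]
    - [255,[-6.49,0.04,0],[0,0,-0.3]]
    - [255,[-6.9,0.1,0],[0,0,-0.32]]
    - [255,[-7.35,0.2,0],[0,0,-0.34]]
    - [255,[-7.56,0.24,0],[0,0,-0.35]]

```text
clock: 16.8
eef_pos: [515.7, 6.4, 86.6]
tcp_rot: [3.141, 0.0, 2.723]
contact_force: [-0.4, 0.7, -0.1]
opening: -0.003
```

Run:
```python
from h import *
door()
snap('side','side8'); snap('wrist','wrist8')
p=load('side8')['p'][:,:,::-1]
cv2.imwrite('pics/s8.png',cv2.resize(p[150:300,200:420],None,fx=3.6,fy=3.6,interpolation=cv2.INTER_CUBIC))
```

```text
clock 16.8 th_est 0.348 lever 213.4 yaw->th 0.353 pos [515.7   6.4  86.6] F [-0.4  0.7 -0.1] |Fxy| 0.9
```

View pics/s8.png

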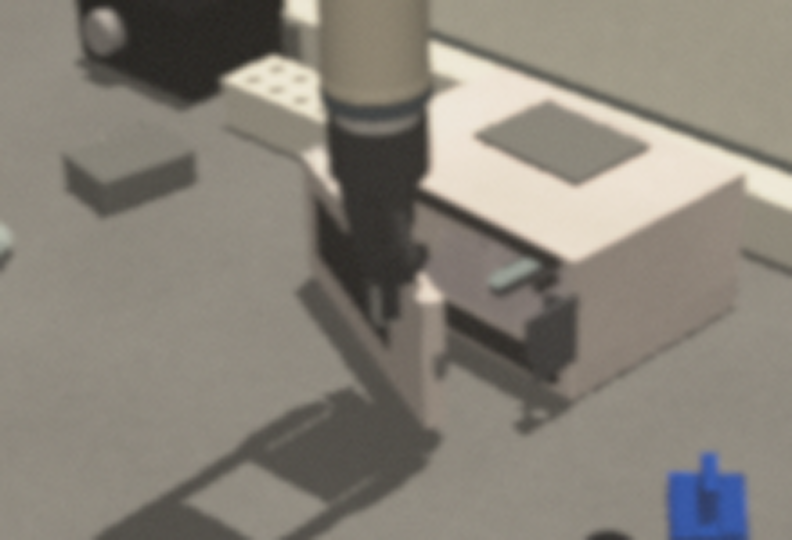

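View pics/wrist8.png

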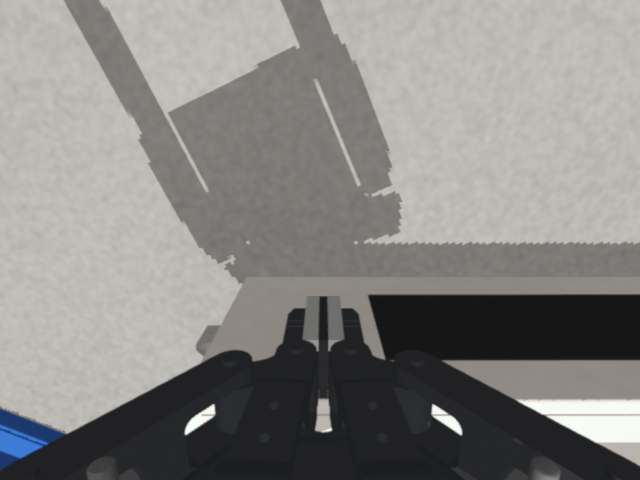

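The fingers rest on the door's outer face near its free edge, the bolt faces the catch, and the tray is inside. Closing slowly now.

>>> play_rows:
  rows:
    - [255,[-0.43,-0.06,0],[0,0,-0.02]]
    - [255,[-0.86,-0.11,0],[0,0,-0.04]]
    - [255,[-1.29,-0.15,0],[0,0,-0.06]]
    - [255,[-1.73,-0.18,0],[0,0,-0.08]]
    - [255,[-2.16,-0.2,0],[0,0,-0.1]]
    - [255,[-2.6,-0.22,0],[0,0,-0.12]]
    - [255,[-3.03,-0.22,0],[0,0,-0.14]]
    - [255,[-3.46,-0.22,0],[0,0,-0.16]]
    - [255,[-3.9,-0.21,0],[0,0,-0.18]]
    - [255,[-4.33,-0.19,0],[0,0,-0.2]]

```text
clock: 17.73
eef_pos: [554.7, -12.4, 86.3]
tcp_rot: [3.142, -0.0, 2.925]
contact_force: [-1.1, -0.9, 0.3]
opening: 0.002
```

Run:
```python
from h import *
door()
```

```text
clock 17.7333 th_est 0.147 lever 212.8 yaw->th 0.151 pos [554.7 -12.4  86.3] F [-1.1 -0.9  0.3] |Fxy| 1.4
```

>>> play_rows:
  rows:
    - [255,[-0.2,-0.03,0],[0,0,-0.01]]
    - [255,[-0.42,-0.06,0],[0,0,-0.02]]
    - [255,[-0.64,-0.08,0],[0,0,-0.03]]
    - [255,[-0.86,-0.11,0],[0,0,-0.04]]
    - [255,[-0.86,-0.11,0],[0,0,-0.04]]

```text
clock: 18.15
eef_pos: [562.9, -15.3, 86.3]
tcp_rot: [3.142, 0.001, 2.964]
contact_force: [-0.0, 0.1, 0.5]
opening: 0.003
```

>>> play_rows:
  rows:
    - [255,[-0.15,-0.02,0],[0,0,-0.007]]
    - [255,[-0.3,-0.04,0],[0,0,-0.014]]
    - [255,[-0.43,-0.06,0],[0,0,-0.02]]
    - [255,[-0.43,-0.06,0],[0,0,-0.02]]

```text
clock: 18.48
eef_pos: [566.8, -16.6, 86.3]
tcp_rot: [3.142, 0.0, 2.983]
contact_force: [-0.2, 0.1, 0.4]
opening: 0.001
```

Run:
```python
from h import *
door()
```

```text
clock 18.4833 th_est 0.087 lever 212.8 yaw->th 0.093 pos [566.8 -16.6  86.3] F [-0.2  0.1  0.4] |Fxy| 0.2
```

>>> play_rows:
  rows:
    - [255,[-0.1,-0.01,0],[0,0,-0.005]]
    - [255,[-0.21,-0.03,0],[0,0,-0.01]]
    - [255,[-0.32,-0.04,0],[0,0,-0.015]]
    - [255,[-0.32,-0.04,0],[0,0,-0.015]]

```text
clock: 18.82
eef_pos: [568.7, -17.3, 86.2]
tcp_rot: [-3.142, -0.002, 2.998]
contact_force: [-3.7, 1.4, 3.5]
opening: 0.002
```

>>> play_rows:
  rows:
    - [255,[-0.1,-0.01,0],[0,0,-0.005]]
    - [255,[-0.21,-0.03,0],[0,0,-0.01]]
    - [255,[-0.32,-0.04,0],[0,0,-0.015]]
    - [255,[-0.32,-0.04,0],[0,0,-0.015]]

```text
clock: 19.15
eef_pos: [572.4, -18.3, 86.2]
tcp_rot: [-3.141, -0.001, 3.013]
contact_force: [-2.7, 0.1, 1.0]
opening: -0.001
```

Run:
```python
from h import *
door()
```

```text
clock 19.15 th_est 0.06 lever 212.9 yaw->th 0.063 pos [572.4 -18.3  86.2] F [-2.7  0.1  1. ] |Fxy| 2.8
```

>>> play_rows:
  rows:
    - [255,[-0.05,-0.01,0],[0,0,-0.003]]
    - [255,[-0.1,-0.02,0],[0,0,-0.005]]
    - [255,[-0.15,-0.02,0],[0,0,-0.007]]
    - [255,[-0.15,-0.02,0],[0,0,-0.007]]

```text
clock: 19.48
eef_pos: [574.3, -18.8, 86.2]
tcp_rot: [-3.141, 0.0, 3.02]
contact_force: [-2.0, -0.2, 0.7]
opening: 0.002
```

>>> play_rows:
  rows:
    - [255,[-0.05,-0.01,0],[0,0,-0.003]]
    - [255,[-0.1,-0.02,0],[0,0,-0.005]]
    - [255,[-0.15,-0.02,0],[0,0,-0.007]]
    - [255,[-0.15,-0.02,0],[0,0,-0.007]]

```text
clock: 19.82
eef_pos: [575.8, -19.2, 86.2]
tcp_rot: [-3.141, 0.0, 3.027]
contact_force: [-1.6, -0.9, 0.8]
opening: 0.001
```

>>> play_rows:
  rows:
    - [255,[-0.05,-0.01,0],[0,0,-0.003]]
    - [255,[-0.1,-0.02,0],[0,0,-0.005]]
    - [255,[-0.15,-0.02,0],[0,0,-0.007]]
    - [255,[-0.15,-0.02,0],[0,0,-0.007]]

```text
clock: 20.15
eef_pos: [577.3, -19.6, 86.3]
tcp_rot: [-3.141, 0.0, 3.034]
contact_force: [-1.3, -0.7, 0.0]
opening: 0.001
```

>>> play_rows:
  rows:
    - [255,[-0.05,-0.01,0],[0,0,-0.003]]
    - [255,[-0.1,-0.02,0],[0,0,-0.005]]
    - [255,[-0.15,-0.02,0],[0,0,-0.007]]
    - [255,[-0.15,-0.02,0],[0,0,-0.007]]

```text
clock: 20.48
eef_pos: [578.7, -19.9, 86.3]
tcp_rot: [-3.142, 0.0, 3.041]
contact_force: [-1.1, -1.4, 0.9]
opening: 0.0
```

>>> play_rows:
  rows:
    - [255,[-0.05,-0.01,0],[0,0,-0.003]]
    - [255,[-0.1,-0.02,0],[0,0,-0.005]]
    - [255,[-0.15,-0.02,0],[0,0,-0.007]]
    - [255,[-0.15,-0.02,0],[0,0,-0.007]]

```text
clock: 20.82
eef_pos: [580.2, -20.2, 86.3]
tcp_rot: [-3.142, 0.0, 3.048]
contact_force: [-1.4, -1.4, -0.7]
opening: -0.002
```

Run:
```python
from h import *
door()
```

```text
clock 20.8167 th_est 0.022 lever 212.7 yaw->th 0.028 pos [580.2 -20.2  86.3] F [-1.4 -1.4 -0.7] |Fxy| 2.0
```

Run:
```python
from h import *
snap('side','side9'); snap('wrist','wrist9')
p=load('side9')['p'][:,:,::-1]
cv2.imwrite('pics/s9.png',cv2.resize(p[180:280,280:420],None,fx=5.5,fy=5.5,interpolation=cv2.INTER_CUBIC))
p=load('wrist9')['p'][:,:,::-1]
cv2.imwrite('pics/w9.png',cv2.resize(p[240:440,100:360],None,fx=3,fy=3,interpolation=cv2.INTER_CUBIC))
```

```text
(no output)
```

View pics/s9.png

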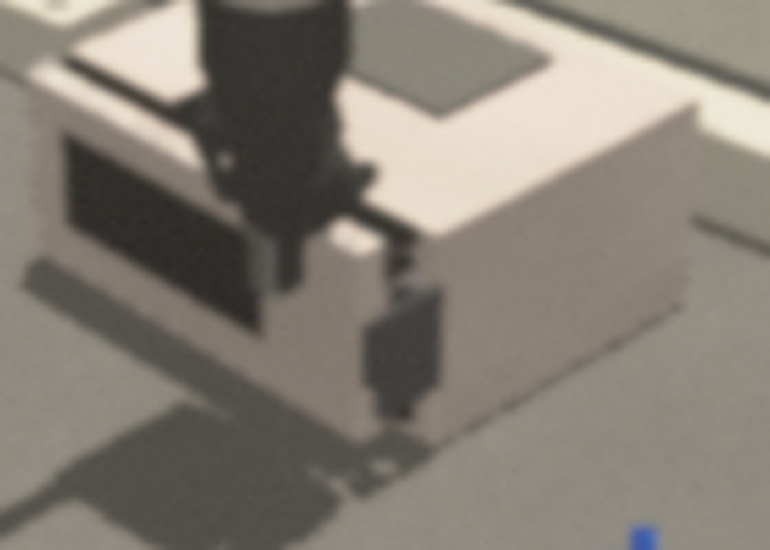

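View pics/w9.png

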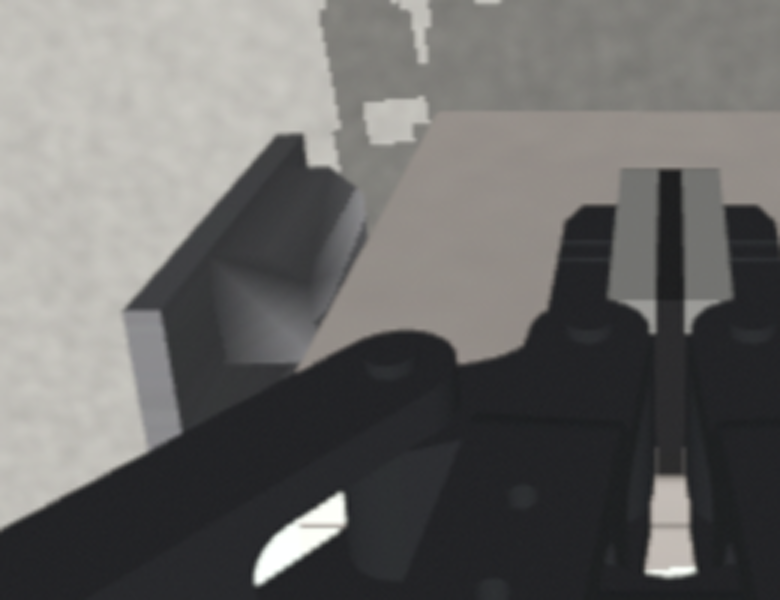

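The door is nearly in, with its edge inside the catch and the fingers in contact. The push is still light, so I'll continue in small steps.

>>> play_rows:
  rows:
    - [255,[-0.05,0,0],[0,0,-0.003]]
    - [255,[-0.1,-0.01,0],[0,0,-0.005]]
    - [255,[-0.15,-0.02,0],[0,0,-0.007]]
    - [255,[-0.15,-0.02,0],[0,0,-0.007]]

```text
clock: 21.25
eef_pos: [581.5, -20.5, 86.3]
tcp_rot: [3.142, -0.0, 3.055]
contact_force: [-3.5, -0.5, 1.4]
opening: 0.001
```

>>> play_rows:
  rows:
    - [255,[-0.05,0,0],[0,0,-0.003]]
    - [255,[-0.1,-0.01,0],[0,0,-0.005]]
    - [255,[-0.15,-0.02,0],[0,0,-0.007]]
    - [255,[-0.15,-0.02,0],[0,0,-0.007]]

```text
clock: 21.58
eef_pos: [582.9, -20.8, 86.3]
tcp_rot: [3.142, -0.0, 3.062]
contact_force: [-5.4, -0.1, 3.2]
opening: -0.002
```

>>> play_rows:
  rows:
    - [255,[-0.05,0,0],[0,0,-0.003]]
    - [255,[-0.1,-0.01,0],[0,0,-0.005]]
    - [255,[-0.15,-0.02,0],[0,0,-0.007]]
    - [255,[-0.15,-0.02,0],[0,0,-0.007]]

```text
clock: 21.92
eef_pos: [584.4, -21.1, 86.2]
tcp_rot: [3.142, -0.0, 3.069]
contact_force: [-3.9, -0.2, 2.2]
opening: 0.004
```

>>> play_rows:
  rows:
    - [255,[-0.05,0,0],[0,0,-0.002]]
    - [255,[-0.1,-0.01,0],[0,0,-0.005]]
    - [255,[-0.1,-0.01,0],[0,0,-0.005]]

```text
clock: 22.17
eef_pos: [585.3, -21.3, 86.2]
tcp_rot: [3.142, -0.001, 3.074]
contact_force: [-5.6, 0.1, 3.0]
opening: -0.004
```

>>> play_rows:
  rows:
    - [255,[-0.05,0,0],[0,0,-0.002]]
    - [255,[-0.1,-0.01,0],[0,0,-0.005]]
    - [255,[-0.1,-0.01,0],[0,0,-0.005]]

```text
clock: 22.42
eef_pos: [585.6, -21.4, 86.2]
tcp_rot: [3.142, -0.002, 3.079]
contact_force: [-7.6, 0.4, 5.6]
opening: -0.003
```

>>> play_rows:
  rows:
    - [255,[-0.05,0,0],[0,0,-0.002]]
    - [255,[-0.1,-0.01,0],[0,0,-0.005]]
    - [255,[-0.1,-0.01,0],[0,0,-0.005]]

```text
clock: 22.67
eef_pos: [585.6, -21.5, 86.2]
tcp_rot: [3.142, -0.004, 3.084]
contact_force: [-12.6, 0.7, 9.2]
opening: 0.0
```

Motion stalled at x≈585.6 while the force climbed, so the door may already have snapped in and reached the stop. I'll back off and check.

>>> play_rows:
  rows:
    - [255,[0.2,0,0],[0,0,0]]
    - [255,[0.4,0,0],[0,0,0]]
    - [255,[0.4,0,0],[0,0,0]]

```text
clock: 22.92
eef_pos: [583.6, -21.3, 86.3]
tcp_rot: [3.141, 0.001, 3.084]
contact_force: [-4.0, 1.5, 0.8]
opening: 0.001
```

>>> play_rows:
  rows:
    - [255,[0.2,0,0],[0,0,0]]
    - [255,[0.4,0,0],[0,0,0]]
    - [255,[0.4,0,0],[0,0,0]]

```text
clock: 23.17
eef_pos: [579.9, -21.3, 86.4]
tcp_rot: [-3.141, 0.001, 3.084]
contact_force: [0.0, -0.3, 0.1]
opening: -0.001
```

Run:
```python
from h import *
door()
snap('wrist','wrist10')
p=load('wrist10')['p'][:,:,::-1]
cv2.imwrite('pics/w10.png',cv2.resize(p[240:440,100:360],None,fx=3,fy=3,interpolation=cv2.INTER_CUBIC))
for n in ('wrist9','wrist10'):
    z=load(n);P=cloud(z)
    pts=np.array([P[v,u] for v in range(282,300) for u in range(250,290)])
    print(n,np.nanmean(pts,0), [P[290,u].round(1).tolist() for u in (255,300,420,500)])
    # fit plane of outer face in xy between z 60..120
    Q=P[270:330].reshape(-1,3);Q=Q[np.isfinite(Q).all(1)];Q=Q[(Q[:,2]>20)&(Q[:,2]<110)&(Q[:,0]>570)]
    A=np.c_[Q[:,1],np.ones(len(Q))];s=np.linalg.lstsq(A,Q[:,0],rcond=None)[0]
    r=Q[:,0]-A@s;k=abs(r)<4;s=np.linalg.lstsq(A[k],Q[k,0],rcond=None)[0];print(len(Q),k.sum(),'slope',s[0],'x at y=-26',s@[-26,1],'theta',s[0]-0.0655)
```

```text
clock 23.1667 th_est 0.024 lever 213.8 yaw->th -0.008 pos [579.9 -21.3  86.4] F [ 0.  -0.3  0.1] |Fxy| 0.3
wrist9 [588.39549717 -51.0320673   34.36162041] [[587.4, -59.1, 34.5], [589.9, -34.0, 34.0], [596.4, 33.2, 33.6], [600.6, 78.0, 33.6]]
20657 19759 slope 0.10193925442841485 x at y=-26 589.2610686187579 theta 0.03643925442841485
wrist10 [592.15219168 -53.14404555  27.57331076] [[591.6, -61.6, 27.2], [593.4, -35.5, 26.5], [598.9, 35.3, 23.1], [602.8, 83.9, 20.7]]
17644 12766 slope 0.09130276573802591 x at y=-26 592.1719995889193 theta 0.02580276573802591
```

View pics/w10.png

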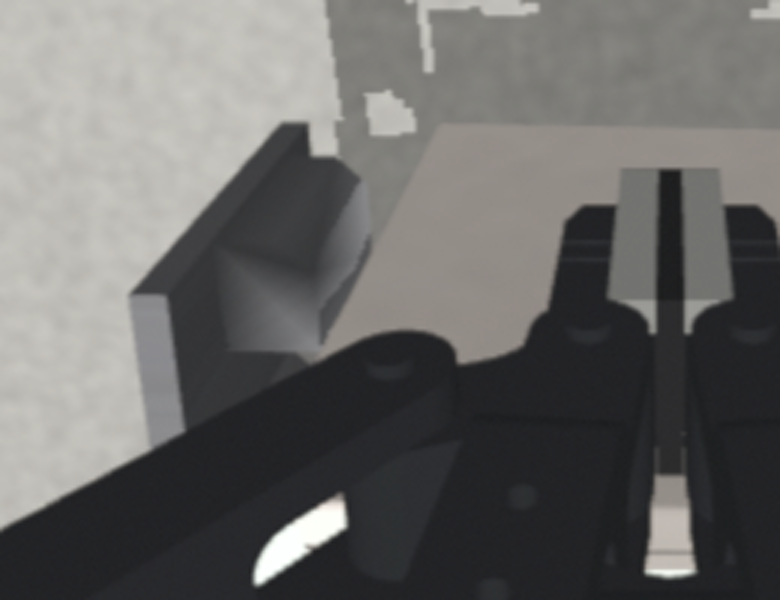

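>>> play_rows:
  rows:
    - [255,[1.5,0,0],[0,0,0]]
    - [255,[4,0,0],[0,0,0]]
    - [255,[7,0,-2],[0,0,0]]
    - [255,[10,0,-5],[0,0,0]]
    - [255,[12,0,-8],[0,0,0]]
    - [255,[12,0,-8],[0,0,0]]
    - [255,[12,0,-8],[0,0,0]]
    - [255,[12,0,-8],[0,0,0]]

```text
clock: 23.88
eef_pos: [460.6, -14.4, 166.5]
tcp_rot: [-3.142, 0.002, 3.084]
contact_force: [0.6, 0.0, -0.1]
opening: -0.005
```

Run:
```python
from h import *
snap('wrist','wrist11'); snap('side','side11'); snap('top','top11')
p=load('side11')['p'][:,:,::-1]
cv2.imwrite('pics/s11.png',cv2.resize(p[150:280,270:420],None,fx=4.5,fy=4.5,interpolation=cv2.INTER_CUBIC))
```

```text
(no output)
```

View pics/wrist11.png

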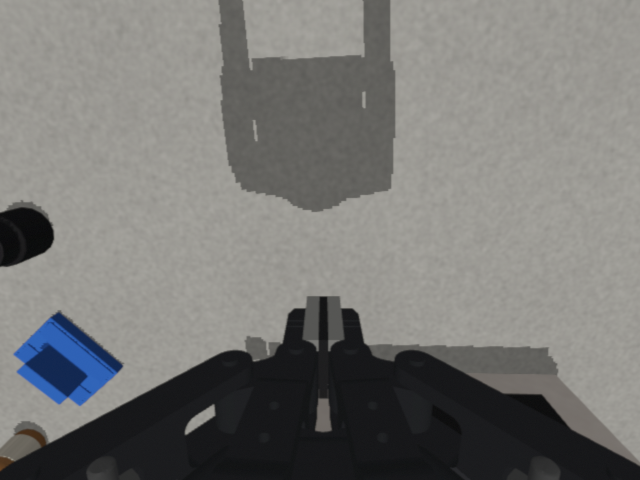

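View pics/s11.png

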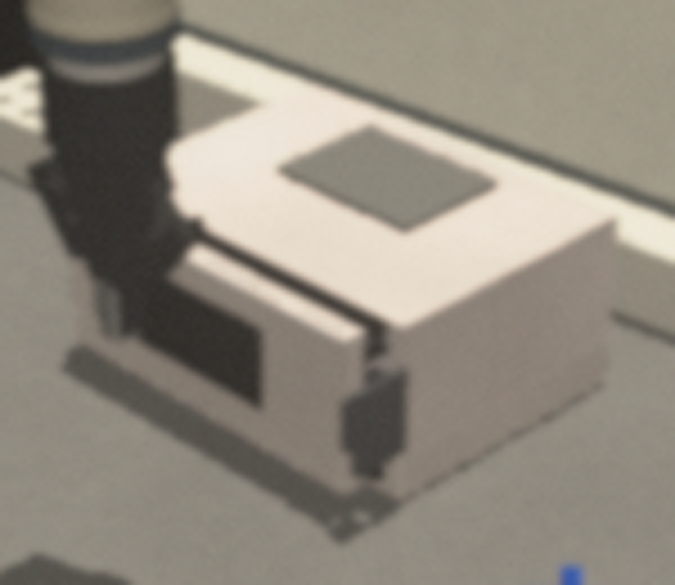

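Run:
```python
from h import *
plan(640,-50,240,3.076)
```

```text
clock 24.0333 pos [459.9 -14.3 165.3] rot [-3.1415e+00 -1.4000e-03  3.0837e+00] F [-0.5  0.1  1.1] op 0.002
shift cm [-18.18  -2.52  -7.5 ] rot [-0.    -0.001  0.008] dist mm 198.22861305104266
```

>>> play_rows:
  rows:
    - [255,[0,0,-3],[0,0,0]]
    - [255,[0,-1,-6],[0,0,0]]
    - [255,[-2,-2,-7.5],[0,0,0]]
    - [255,[-6,-2.5,-7.5],[0,0,0]]
    - [255,[-10,-2.5,-7.5],[0,0,0]]
    - [255,[-14,-2.5,-7.5],[0,0,0]]
    - [255,[-17,-2.5,-7.5],[0,0,0]]
    - [255,[-18,-2.5,-7.5],[0,0,0]]
    - [255,[-18,-2.5,-7.5],[0,0,0]]
    - [255,[-18,-2.5,-7.5],[0,0,0]]

```text
clock: 24.87
eef_pos: [637.3, -49.6, 239.4]
tcp_rot: [3.142, -0.003, 3.084]
contact_force: [0.1, -0.2, -0.2]
opening: 0.002
```

Run:
```python
from h import *
snap('wrist','wrist12')
```

```text
(no output)
```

View pics/wrist12.png

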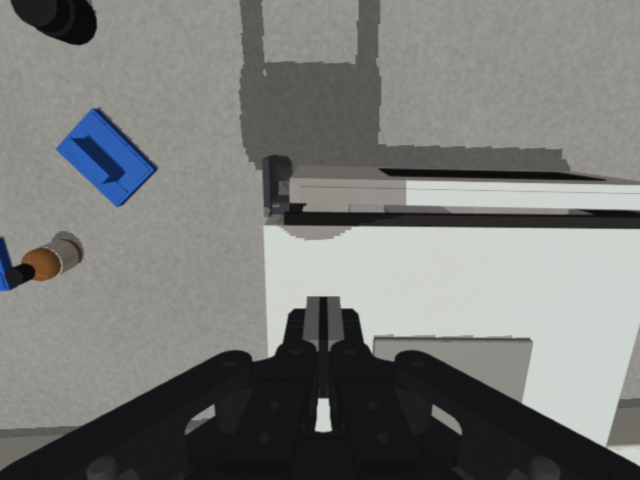

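Run:
```python
from h import *
z=load('wrist12');p=z['p'][:,:,::-1]
cv2.imwrite('pics/w12.png',cv2.resize(p[145:245,250:360],None,fx=6,fy=6,interpolation=cv2.INTER_CUBIC))
cv2.imwrite('pics/w12b.png',cv2.resize(p[145:245,380:640],None,fx=3,fy=3,interpolation=cv2.INTER_CUBIC))
P=cloud(z)
for u in range(300,640,30):
    col=P[150:240,u]; m=(abs(col[:,2]-125)<3); i=np.where(m)[0]
    print(u,[ (int(a)+150,col[a].round(1).tolist()) for a in (i[0],i[-1])] if len(i) else None)
```

```text
300 [(178, [591.5, -62.5, 126.2]), (237, [632.2, -65.4, 127.9])]
330 [(178, [593.1, -42.2, 122.4]), (231, [629.1, -44.2, 127.8])]
360 [(179, [594.7, -21.9, 124.3]), (236, [634.0, -23.3, 127.5])]
390 [(179, [596.1, -1.3, 123.1]), (239, [637.4, -2.3, 127.7])]
420 [(180, [597.9, 19.1, 123.3]), (239, [638.8, 19.0, 126.8])]
450 [(181, [599.6, 39.2, 124.7]), (238, [639.1, 39.8, 127.5])]
480 [(182, [601.4, 59.6, 124.8]), (239, [641.0, 60.9, 127.7])]
510 [(182, [602.6, 80.1, 124.6]), (238, [641.5, 81.9, 127.7])]
540 [(183, [604.6, 101.0, 123.9]), (238, [642.8, 103.1, 127.4])]
570 [(183, [606.0, 122.4, 122.4]), (236, [642.3, 123.6, 127.9])]
600 [(184, [607.4, 141.2, 125.1]), (234, [642.2, 144.7, 127.5])]
630 [(184, [609.1, 164.0, 122.1]), (238, [646.2, 165.9, 127.9])]
```

View pics/w12.png

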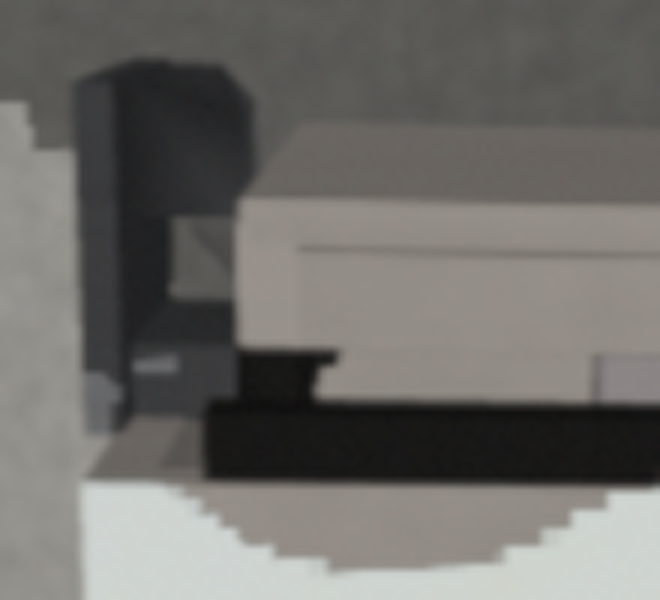

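View pics/w12b.png

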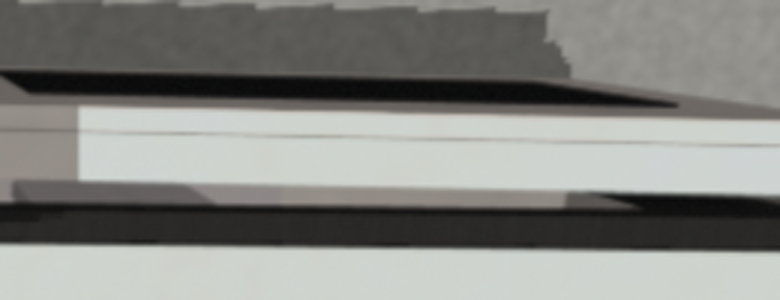

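Run:
```python
from h import *
z=load('wrist12');P=cloud(z)
np.set_printoptions(linewidth=200,suppress=True)
print('z'); 
for v in range(172,200,2): print(v,P[v,264:296,2].round(0).astype(int)[::2])
print([P[v,u].round(1).tolist() for v,u in [(188,284),(192,286),(185,284)]])
p=z['p'][:,:,::-1]
c=cv2.resize(p[165:215,260:310],None,fx=12,fy=12,interpolation=cv2.INTER_NEAREST); c=np.clip(c.astype(float)*1.6,0,255).astype(np.uint8)
cv2.imwrite('pics/w12c.png',c)
```

```text
z
172 [101 100 101  90  85  85  85  85  86  85  85  87  86  75   1  85]
174 [101 100 101  90  85  87  85  85  84  86  85  84  85  75   1 101]
176 [100 101  99  91  86  85  85  85  86  84  85  84  85  76 116 115]
178 [ 99 102 100  91  86  84  84  86  85  86  86  85  86 125 125 125]
180 [100 101  99  92  85  86  86  85  86  85  85  85  85 125 125 124]
182 [100 101 100  90  80  67  53   0   1  80  80  79  81 125 127 125]
184 [100 100 100  92  81  68  54   2   1  79  78  78  78 125 126 125]
186 [100 100 100  93  82  69  55   1   1   1  79  80  79 125 126 125]
188 [ 99 100 101  93  81  68  54  41  -1  -1   1  79  79 127 125 125]
190 [101 100 100  94  82  68  56  41   0   0   0   0  79 125 126 124]
192 [100  98 101  95  81  70  56  42  -1   1   0   0   0 126 124 126]
194 [100 102 100  94  83  69  56  40   0  -1   1   0   0 124 125 125]
196 [ 99 102 100  95  82  71  60  60  60  59  60  60  60 126 125 125]
198 [102 100  99  95  83  70  69  70  71  70  69  70  69 124 126 126]
[[613.7, -87.8, 0.6], [618.0, -86.2, -0.5], [601.1, -78.7, 80.5]]
```

View pics/w12c.png

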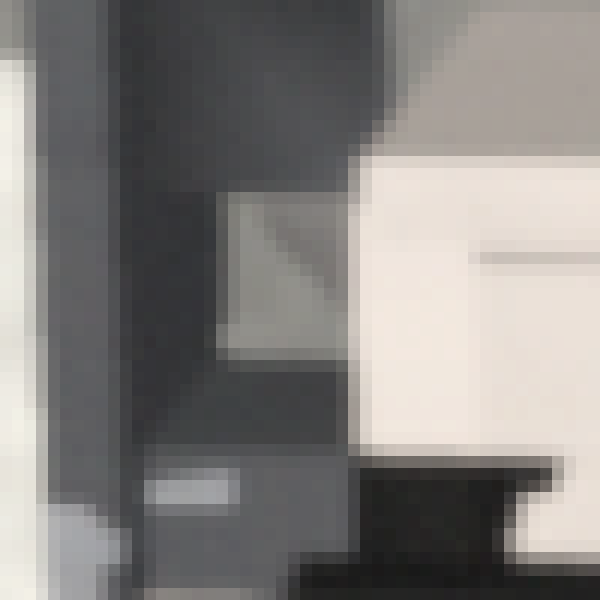

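The depth image shows the bolt's wedge (top at z≈79) sticking out directly behind the lip. The door measures about 0.012 rad and is holding on its own, so the latch has snapped in. Handing in.

Run:
```python
from h import *
s=readout.sense();print(s['clock'],s['contact_force'].round(1),s['qvel'].round(3))
r.sign_off()
```

```text
24.9167 [-0.9 -0.2  0.3] [-0.001 -0.027  0.014 -0.001 -0.     0.001]
the job is handed in; nothing more can be done
```

The job is handed in at about 25 s: the carrier is in the tray's pocket, the tray is home, and the door is shut with its latch snapped in. The hand-in gives no verdict, so this rests on my own checks.

- **Carrier:** I set the grey carrier down and released it. The wrist picture afterwards showed it flat and square in the pocket. I could not see it again once the door was shut.
- **Tray:** I pushed it against a hard stop, where the force rose to about 20 N with no further movement. One check disagreed slightly: the camera put the tab's face about 2 mm in front of the chamber face. That is within the 4 mm limit and close to the camera's accuracy.
- **Door:** I pushed it shut slowly at the push spot. The measured contact force peaked at about 13 N sideways, or 16 N counting the upward part. After I backed the arm off, the door stayed put at about 0.012 rad.
- **Latch:** the depth image showed the bolt out directly behind the catch's lip. I judged it by eye and did not measure its travel.
- **Other items:** I noticed no contact with the bystanders or look-alikes, but I did not re-measure their positions. The arm was clear of everything at hand-in.

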